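# Load the last feeding block into the turn-top organiser

### The arm

A 6-joint arm with a two-finger parallel gripper is mounted at the origin on the work surface. World frame = base frame: x ahead of the robot, y to its left, z up, the work surface at z = 0. Lengths are in m, angles in degrees, forces in N, time in s.
With the tool pointing down it reaches from about 0.35 to 0.875 m from the base axis. Payload 4.2 kg.
Tool frame: the origin (TCP) lies between the finger pads; the fingertips stand 8 mm ahead of it and the grasp point (between the pads) lies 11 mm behind it; x points along the fingers, y is the direction in which the jaws open and shut, and the axes are right-handed (so a half turn about x gives the same grasp; the last joint's range is limited). The gripper opens to 87 mm and grips with 3 to 60 N. Pads are 19 mm wide; open, the fingers measure 117 mm over their backs; the gripper's body (75 mm by 190 mm) begins 51 mm behind the grasp point.
Start: joints at [-61.96, 22.042, 0.453, 0, -68.411, -14.817], TCP at [0.143, -0.608, 0.231] pointing down, gripper open.
Joint ranges: [-179.83, 179.83], [-69.29, 118.12], [-61.27, 80.66], [-181.25, 117.63], [-171.15, -9.14], [-177.46, 177.46]. Speed limits (degrees/s): [159.86, 159.86, 180, 180, 180, 180].

### API

Orientations are given as a 3x3 rotation matrix whose columns are the frame's x, y, z axes.
In Python, from station import r gives the robot as it stands. The module is installed in compiled form; this text tells all that it offers.
- The arm moves only by the tool move_arm, never from a script. Its argument "increments" is one flat list of numbers, 7 for each row, row after row: the turn, a rotation vector about the tool's x, y, z in degrees, then the shift along the tool's x, y, z in m, then the finger opening in m, from 0 to 0.087. A call has 1 to 12 rows; each row is the pose to reach, as a shift and turn from the pose commanded when the call began, along the tool's axes at that moment; what a row does not reach only later rows make up. A row lasts 1/12 s, in which the tool goes at most 41.7 mm and 7.16 degrees, less where a joint would pass 70% of its speed; a pose out of reach is approached as far as the arm can. A call with a gripper value outside its range is refused whole. The fingers move at their own pace and stop on an object; the grip force is fixed at half the most. Time passes only in rows, so rows that repeat a pose let the fingers close. It gives the time, the measured TCP pose, the force and the opening at its end, in the units of the state.
- r.sense(): the state, without advancing time (a new reading comes with each control period).
- r.capture(name): name is "side" or "top"; returns the picture (480x640x3 uint8, red, green, blue); there is no depth.
- r.calibration(name): a dict with "fx", "fy", "cx", "cy" (pixels), "rvec" (rotation vector, rad) and "tvec" (3), from world to camera coordinates, as OpenCV has them. Camera axes: x right, y down, z forward; pixel columns grow to the right and rows downward; lengths in m; the calibration is good to about 2 mm. A picture is of the moment at which its call begins. calibration takes no time and is no camera call.
- r.finish_job(): hands the job in, once; it reports no verdict.
The state is a dict: "time_s": time; "joints": joint angles; "joint_velocities": joint speeds; "effort": joint torques, N m; "tcp_pos": TCP position; "ee_rot": TCP orientation; "wrist_force": force on the tool from outside, world axes, zero at the start; "moment": the same for the moment, N m; "gripper_width": opening from 0.0 (shut) to 1.0 (fully open).
Only numpy, scipy, OpenCV 4.12 (cv2) and the standard library are available. Lean on these libraries where they do the work, as an engineer would, in place of code of your own. Each camera call takes 0.05 s, during which the arm holds its last target.

### The job

Put the feeding block from the clear tub into the one empty pocket of the round organiser, through the opening in its turning cover. Then turn the cover until its opening stands wholly over the blank sector, so that every pocket is covered, and leave the tub with its flip-top lid shut. Leave the bottle, the jar and the tweezers where they are.

Things in the scene. Friction and masses are not known exactly. Their poses are not given: they have to be found in the camera images.
- organiser: round grey plastic feeding-block organiser fixed on the shelf, 210 mm diameter. Origin: centre of underside, z up. Rim and dividers 33 mm high. Five 72 degree sectors; by angle about its z from its x (counterclockwise from above): empty pocket at 0, pockets already holding a white block at 72, 144, 216, blank sector (solid, no pocket) at -72. A clear turning cover lies over it, upper face at 38 mm
- cover (a joint): angle of the clear cover (212 mm diameter, 4 mm thick), rad, counterclockwise from above, endless (add or take 6.283 freely). 0: opening over the empty pocket; -1.257: over the blank sector. Light friction (1.2 N at the fin); stays where left. The opening is a wedge 52 degrees wide, 30 to 94 mm radius, with a 3 mm high white bead. A hub button 40 mm wide, 6 mm high sits in the middle
- opening (a point): centre of the cover's opening, 62 mm from the organiser's axis, on the cover's upper face (height 38 mm)
- fin (a point): top middle of the upright white grip fin on the cover, straight across from the opening: 50 mm long along the radius (42 to 92 mm from the axis; this point at 67 mm), 9 mm thick, 24 mm high above the cover, top at height 62 mm
- empty_pocket (a point): middle of the floor of the empty pocket, 62 mm from the organiser's axis, at height 9 mm. The wedge pocket spans 72 degrees less 4 mm dividers, 22 to 100 mm radius, 24 mm deep to the rim
- blank_sector (a point): middle of the top of the blank solid sector, 62 mm from the organiser's axis, at height 33 mm
- tub: clear plastic tub with flip-top lid, fixed on the shelf, 120 mm (its x) by 170 mm (its y) by 56 mm high, walls and floor 3 mm. Origin: centre of its underside, z up; its front with the lid tab faces its own -x, the lid hinge is on its +x side
- lid (a joint): angle of the tub's lid, rad: 0 shut flat on the rim, 1.57 upright, 1.9 fully open and leaning back. Stays wherever it is left (stiff hinge, about 1 N at the tab). Lid plate 4 mm thick, from the hinge to 122 mm in front of it, 174 mm wide
- lid_hinge (a point): middle of the lid's hinge line, on the top of the tub's rear (+x) rim at height 56.5 mm; the hinge line runs along the tub's y
- lid_tab (a point): centre of the lid's flat front tab, 136 mm from the hinge line, 3 mm above the lid's underside; the tab lies in the plane of the lid, sticks out 28 mm past its front edge, is 22 mm wide (along the tub's y) and 6 mm thick. Lid shut: at height 59.5 mm, free space beneath
- block: white hard feeding block, a puck 32 mm in diameter and 20 mm high, about 20 g, lying flat on the floor of the tub. Origin: centre of its underside
- conditioner: bystander: grey bottle 56 mm in diameter, 135 mm high, standing. Origin: centre of its underside
- flake_jar: bystander: squat jar with black cap, 72 mm in diameter, 85 mm high, standing. Origin: centre of its underside
- tweezers: bystander: steel curved tweezers 165 mm long along x, 6 mm high, lying flat. Origin: its middle, underside
- block_mid (a point): the middle of the feeding block, 10 mm above its underside
Things that resemble listed ones, but are neither listed nor needed, are in the scene too. What is shaped like the organiser but orange or yellow is not meant.

How it is judged:
By the outcome, as a careful person would: the job done as asked, in the order asked, and still so for the second after the job is handed in, with the robot touching nothing.
It also fails if it takes over 72 s, if anything falls off the work surface, if the arm or the gripper's body presses on something with over 40 N, if the wrist force passes 120 N, or if a joint passes its speed limit or range.

## Working session

There is one attempt and no reset: what is moved stays moved. The work goes in short steps, Python scripts to look and compute and a tool call to move; the robot and the scene stay as the last step left them, time stands still between calls to the robot, and variables do not carry over. Pictures are saved under pics/ and viewed, and the job is handed in when it is done.

Besides the shell and the picture viewer there is one more tool, called after ">>>" in YAML: its name, and indented under it one key for each argument. move_arm: Moves the arm, as the interface text tells. Its arguments: {"type":"object","properties":{"increments":{"type":"array","items":{"type":"number"}}},"required":["increments"]}

```bash
mkdir -p pics; python3 - <<'E'
from station import r
import cv2
for n in("top","side"):
    cv2.imwrite(f"pics/{n}0.png",r.capture(n)[:,:,::-1]); print(n,r.calibration(n))
s=r.sense();print(s)
E
```

```text
top {'fx': 474.049639877235, 'fy': 474.049639877235, 'cx': 329.2683257678353, 'cy': 234.21302075402224, 'rvec': array([ 2.13630226, -2.13546684,  0.17088492]), 'tvec': array([-0.01634671,  0.56104502,  0.92384165])}
side {'fx': 574.9676920290389, 'fy': 574.9676920290389, 'cx': 314.73067534101017, 'cy': 251.76593052081932, 'rvec': array([ 0.63399153, -2.48109935,  1.38407527]), 'tvec': array([0.5027711 , 0.19983823, 0.98492945])}
{'time_s': 0.1, 'joints': array([-6.19606384e+01,  2.20860132e+01,  3.89412009e-01, -2.20169638e-02,
       -6.84110360e+01, -1.48169130e+01]), 'joint_velocities': array([-0.05981043, -0.1410816 ,  0.12302949,  0.04667066,  0.08630011,
        0.00179047]), 'effort': array([ 1.60864231e-03, -3.91692674e+01,  1.87935591e+01,  4.23194468e+00,
        1.34358896e-02, -6.75107935e-05]), 'tcp_pos': array([ 0.14285338, -0.60794011,  0.22959345]), 'ee_rot': array([[-5.67714746e-04, -2.28593790e-01,  9.73521729e-01],
       [ 1.82605899e-03,  9.73520026e-01,  2.28594455e-01],
       [-9.99998172e-01,  1.90748455e-03, -1.35255929e-04]]), 'wrist_force': array([-0.54787177, -0.3742654 , -0.31605723]), 'moment': array([-0.03583327,  0.00583186,  0.00801841]), 'gripper_width': 0.9991255689544664}
```

View pics/top0.png

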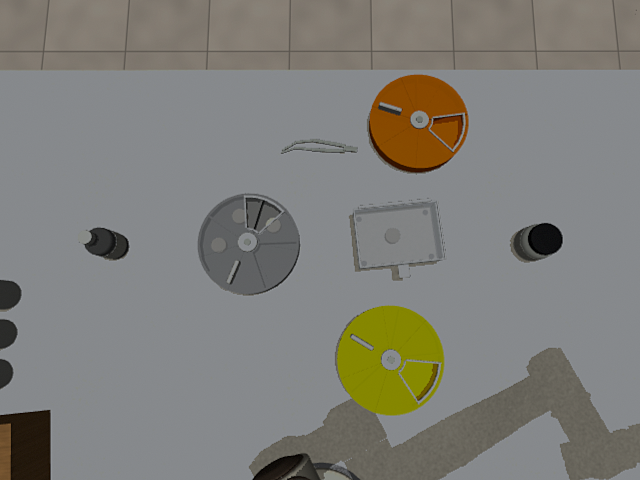

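View pics/side0.png

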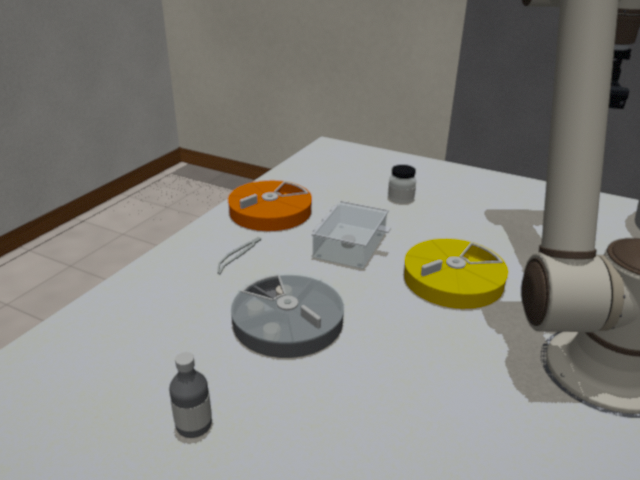

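Top view: the grey organiser is at (248,243), with orange (418,122) and yellow (390,360) decoys. The tub is at (397,236), its tab at (403,272) and the block at (392,236). I'll enlarge these.

```bash
python3 - <<'E'
import cv2,numpy as np
t=cv2.imread("pics/top0.png")
a=cv2.resize(t[185:301,190:306],(580,580),interpolation=cv2.INTER_CUBIC)
b=cv2.resize(t[190:290,340:455],(690,600),interpolation=cv2.INTER_CUBIC)
cv2.imwrite("pics/cropO.png",a);cv2.imwrite("pics/cropT.png",b)
s=cv2.imread("pics/side0.png")
cv2.imwrite("pics/cropS.png",cv2.resize(s[190:360,220:400],(720,600*1),interpolation=cv2.INTER_CUBIC))
E
```

```text
(no output)
```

View pics/cropO.png

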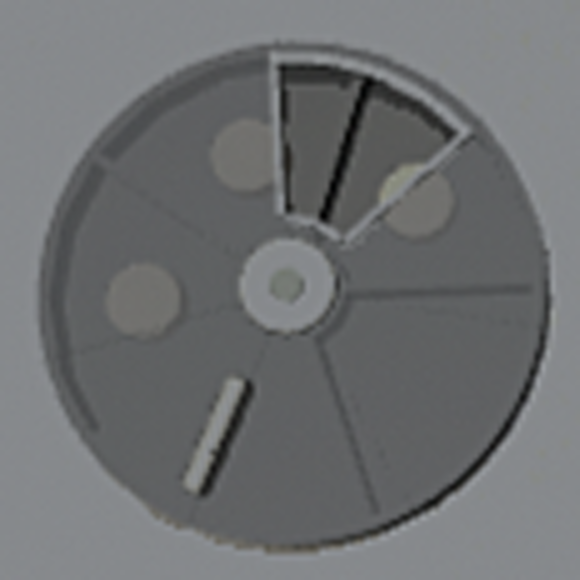

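View pics/cropT.png

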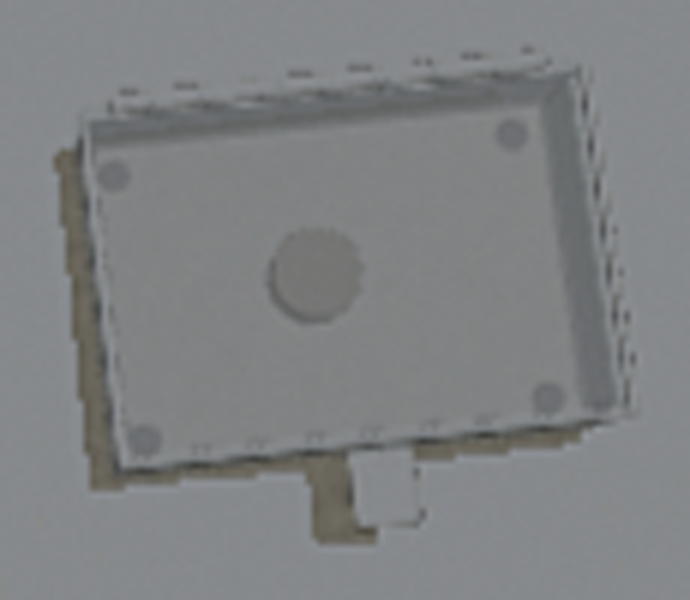

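View pics/cropS.png

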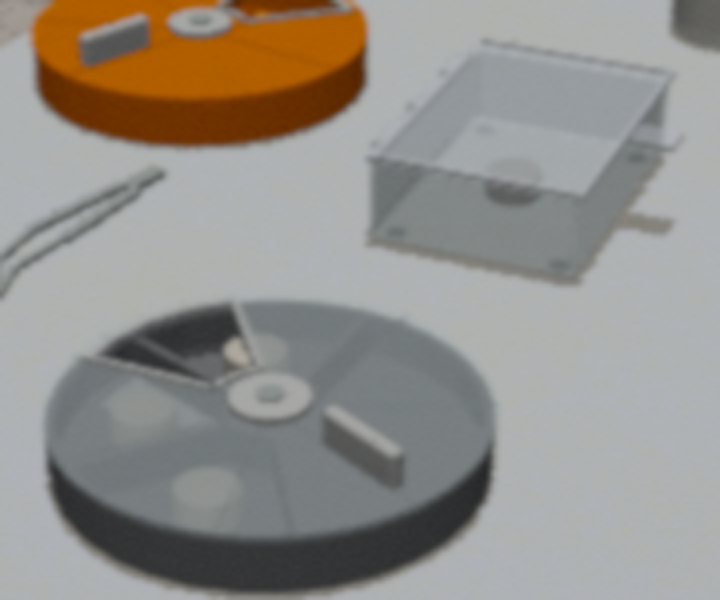

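```bash
cat > h.py <<'E'
import cv2,numpy as np
from station import r
from scipy.optimize import least_squares
C={n:r.calibration(n) for n in("top","side")}
def K(n):
    c=C[n];return np.array([[c['fx'],0,c['cx']],[0,c['fy'],c['cy']],[0,0,1.]])
def proj(n,P): return cv2.projectPoints(np.asarray(P,float).reshape(-1,3),C[n]['rvec'],C[n]['tvec'],K(n),None)[0].reshape(-1,2)
def at(n,px,z):
    R=cv2.Rodrigues(C[n]['rvec'])[0];t=C[n]['tvec']
    d=R.T@np.linalg.solve(K(n),[px[0],px[1],1.]);o=-R.T@t
    return o+d*(z-o[2])/d[2]
def cs(px,ox,oy,sx,sy): return np.array([ox+(px[0]+.5)/sx-.5,oy+(px[1]+.5)/sy-.5])
E
cat > m.py <<'E'
from h import *
O=lambda p:cs(p,190,185,5,5); T=lambda p:cs(p,340,190,6,6); S=lambda p:cs(p,220,190,4,600/170)
hub=at("top",O((288,285)),.044);print("hub top",hub,"side",at("side",S((270,394)),.044))
for p in((415,200),(245,155),(143,300)):
    q=at("top",O(p),.029)-hub;print("blk",np.degrees(np.arctan2(q[1],q[0])),np.hypot(q[0],q[1]))
q=at("top",O((238,379)),.062);q2=at("top",O((196,490)),.062);print("fin",q,q2,np.degrees(np.arctan2(*(q2-q)[1::-1])), np.degrees(np.arctan2(*((q2+q)/2-hub)[1::-1])),np.linalg.norm((q+q2)/2-hub))
for p in((275,57),(470,133),(345,242),(285,215)):
    q=at("top",O(p),.041)-hub;print("open",np.degrees(np.arctan2(q[1],q[0])),np.hypot(q[0],q[1]))
for p in((535,290),(376,512)):
    q=at("top",O(p),.033)-hub;print("div",np.degrees(np.arctan2(q[1],q[0])),np.hypot(q[0],q[1]))
mod=np.array([[-62,87,60.5],[-62,-87,60.5],[60,87,60.5],[60,-87,60.5],[-90,11,62],[-90,-11,62]])/1e3
obs=np.array([T(p) for p in((122,470),(632,412),(83,113),(583,68),(368,526),(423,523))])
def tr(v,m=mod):
    c,s=np.cos(v[2]),np.sin(v[2]);return np.c_[v[0]+c*m[:,0]-s*m[:,1],v[1]+s*m[:,0]+c*m[:,1],m[:,2]]
f=least_squares(lambda v:(proj("top",tr(v))-obs).ravel(),[.6,-.1,.1],x_scale=.1)
print("tub",f.x,np.degrees(f.x[2]),f.fun.reshape(-1,2).round(1).tolist())
# side check tub
print(proj("side",tr(f.x)).round(1).tolist())
print("block",at("top",T((318,273)),.023),"side",at("side",S((514,170)),.023))
E
python3 m.py
```

```text
hub top [0.54597016 0.15159666 0.044     ] side [0.54747497 0.15288553 0.044     ]
blk -52.34271012761157 0.062354719597262916
blk 21.24058462797269 0.06142135797360199
blk 93.73588605063279 0.06278385576205495
fin [0.50545032 0.167257   0.062     ] [0.46135676 0.18246946 0.062     ] 160.96534688453562 159.6014066059851 0.06913693044260522
open 5.147632882807945 0.09682575323214294
open -48.74454290476284 0.09721583481226737
open -50.73162955528334 0.028943190882508185
open 5.02152314834238 0.02970569424083613
div -90.2526416226807 0.10021143039063926
div -158.2830294338199 0.09876838222455284
tub [ 0.56136396 -0.15647641  0.10689901] 6.124861882210192 [[-0.3, 0.1], [1.4, 0.5], [-0.8, -0.0], [0.8, -1.4], [-1.5, 0.7], [0.4, 0.0]]
[[366.3, 245.5], [389.2, 210.0], [312.6, 234.0], [340.2, 200.7], [389.3, 230.9], [392.0, 226.4]]
block [ 0.56291589 -0.14851362  0.023     ] side [ 0.56372948 -0.14509001  0.023     ]
```

```bash
cat >> h.py <<'E'
from scipy.spatial.transform import Rotation as Ro
TUB=np.array([.5614,-.1565]);TY=np.radians(6.1);HUB=np.array([.5465,.152]);ORG=-123.
def tub(x,y,z):
    c,s=np.cos(TY),np.sin(TY);return np.array([TUB[0]+c*x-s*y,TUB[1]+s*x+c*y,z])
def Rd(yaw):
    a=np.radians(yaw);c,s=np.cos(a),np.sin(a);return np.array([[0,c,s],[0,s,-c],[-1,0,0.]])
def plan(wps):
    """wps: (pos,yaw,open)"""
    st=r.sense();p0,R0=st['tcp_pos'],st['ee_rot']
    print("t",st['time_s'],"pos",p0.round(4),"yaw",np.degrees(np.arctan2(R0[1,1],R0[0,1])).round(1),"F",st['wrist_force'].round(1),"w",round(st['gripper_width']*87,1),"j",st['joints'].round(0))
    for p,y,o in wps:
        rv=Ro.from_matrix(R0.T@Rd(y)).as_rotvec(degrees=True);d=R0.T@(np.array(p)-p0)
        print(",".join(f"{v:.1f}" for v in rv)+","+",".join(f"{v:.4f}" for v in d)+f",{o}")
E
python3 - <<'E'
from h import *
print(tub(-.079,0,.0595))
plan([(tub(-.079,0,.13),96.1,.05)])
E
```

```text
[ 0.4828473  -0.16489486  0.0595    ]
t 0.1 pos [ 0.1429 -0.6079  0.2296] yaw 103.2 F [-0.5 -0.4 -0.3] w 86.9 j [-62.  22.   0.  -0. -68. -15.]
7.1,-0.0,-0.1,0.1002,0.3534,0.4323,0.05
```

>>> move_arm:
  increments: [7.1, 0, 0, 0.05, 0.353, 0.432, 0.05, 7.1, 0, 0, 0.05, 0.353, 0.432, 0.05, 7.1, 0, 0, 0.05, 0.353, 0.432, 0.05, 7.1, 0, 0, 0.05, 0.353, 0.432, 0.05, 7.1, 0, 0, 0.05, 0.353, 0.432, 0.05, 7.1, 0, 0, 0.05, 0.353, 0.432, 0.05, 7.1, 0, 0, 0.05, 0.353, 0.432, 0.05, 7.1, 0, 0, 0.05, 0.353, 0.432, 0.05, 7.1, 0, 0, 0.05, 0.353, 0.432, 0.05, 7.1, 0, 0, 0.05, 0.353, 0.432, 0.05, 7.1, 0, 0, 0.05, 0.353, 0.432, 0.05, 7.1, 0, 0, 0.05, 0.353, 0.432, 0.05]

```text
time_s: 1.1
tcp_pos: [0.4462, -0.2124, 0.1858]
ee_rot: [[-0.0, -0.107, 0.994], [0.0, 0.994, 0.107], [-1.0, 0.0, -0.0]]
wrist_force: [0.5, -0.0, -0.1]
gripper_width: 0.574
```

```bash
python3 - <<'E'
from h import *
plan([(tub(-.079,0,.10),96.1,.05),(tub(-.079,0,.0595),96.1,.05)])
E
```

```text
t 1.1 pos [ 0.4462 -0.2124  0.1858] yaw 96.1 F [ 0.5 -0.  -0.1] w 49.9 j [ -7.  12. -21.  -0. -57. -77.]
0.0,-0.0,-0.0,0.0858,0.0433,0.0415,0.05
0.0,-0.0,-0.0,0.1263,0.0433,0.0415,0.05
```

>>> move_arm:
  increments: [0, 0, 0, 0.07, 0.043, 0.0415, 0.05, 0, 0, 0, 0.07, 0.043, 0.0415, 0.05, 0, 0, 0, 0.07, 0.043, 0.0415, 0.05, 0, 0, 0, 0.07, 0.043, 0.0415, 0.05, 0, 0, 0, 0.07, 0.043, 0.0415, 0.05, 0, 0, 0, 0.07, 0.043, 0.0415, 0.05]

```text
time_s: 1.6
tcp_pos: [0.4825, -0.1681, 0.1172]
ee_rot: [[0.002, -0.106, 0.994], [-0.0, 0.994, 0.106], [-1.0, -0.001, 0.002]]
wrist_force: [-0.8, -0.2, -0.3]
gripper_width: 0.574
```

```bash
python3 - <<'E'
from h import *
cv2.imwrite("pics/s1.png",r.capture("side")[:,:,::-1][150:330,250:490].repeat(3,0).repeat(3,1))
plan([(tub(-.079,0,.0595),96.1,.05)])
E
```

```text
t 1.65 pos [ 0.4825 -0.1682  0.1175] yaw 96.1 F [-0.7 -0.6 -0.3] w 50.1 j [ -1.  18. -24.   0. -48. -83.]
-0.0,0.1,0.0,0.0580,0.0033,0.0005,0.05
```

View pics/s1.png

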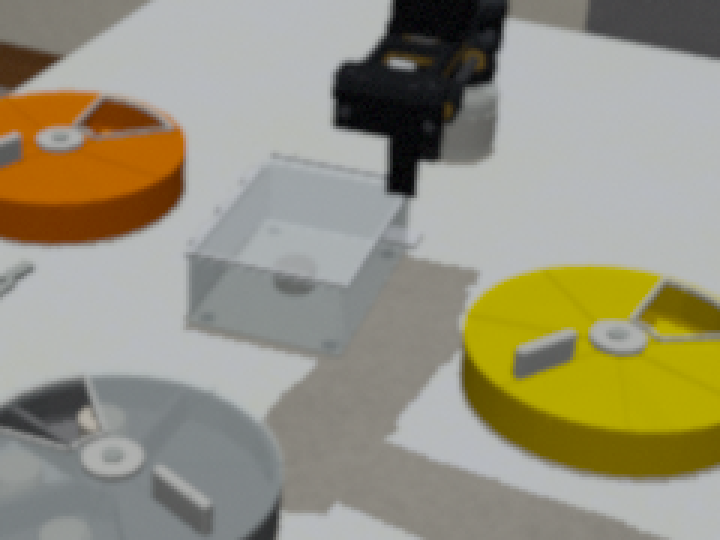

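The side crop shows the open fingers standing over the tab (crop 405,238). Next I descend and close on it.

>>> move_arm:
  increments: [0, 0, 0, 0.03, 0.0033, 0.0005, 0.05, 0, 0, 0, 0.058, 0.0033, 0.0005, 0.05, 0, 0, 0, 0.058, 0.0033, 0.0005, 0.05, 0, 0, 0, 0.058, 0.0033, 0.0005, 0.05, 0, 0, 0, 0.058, 0.0033, 0.0005, 0.0, 0, 0, 0, 0.058, 0.0033, 0.0005, 0.0, 0, 0, 0, 0.058, 0.0033, 0.0005, 0.0, 0, 0, 0, 0.058, 0.0033, 0.0005, 0.0, 0, 0, 0, 0.058, 0.0033, 0.0005, 0.0]

```text
time_s: 2.4
tcp_pos: [0.4829, -0.1639, 0.0589]
ee_rot: [[0.002, -0.107, 0.994], [-0.0, 0.994, 0.107], [-1.0, -0.0, 0.002]]
wrist_force: [0.1, -0.4, 0.1]
gripper_width: 0.279
```

```bash
python3 - <<'E'
from h import *
H=tub(.06,0,.0565); st=r.sense(); p=st['tcp_pos']; 
u=np.array([np.cos(TY),np.sin(TY),0]);d=p-H
rad=np.hypot(d@u,d[2]);a0=np.arctan2(d[2],-(d@u));print(rad,np.degrees(a0))
pts=[]
for k in range(1,25):
    a=a0+np.radians(100)*k/24
    pts.append((H+u*(-np.cos(a)*rad)+np.array([0,0,np.sin(a)*rad])+np.array([-u[1],u[0],0])*(d@np.array([-u[1],u[0],0])),96.1,0.0))
plan(pts)
E
```

```text
0.13890583934681816 0.9735051075921995
t 2.4 pos [ 0.4829 -0.1639  0.0589] yaw 96.1 F [ 0.1 -0.4  0.1] w 24.3 j [ -0.  22. -28.   0. -39. -83.]
0.0,0.1,0.0,-0.0101,-0.0000,0.0006,0.0
0.0,0.1,0.0,-0.0201,-0.0000,0.0018,0.0
0.0,0.1,0.0,-0.0300,-0.0000,0.0039,0.0
0.0,0.1,0.0,-0.0397,-0.0000,0.0066,0.0
0.0,0.1,0.0,-0.0492,-0.0000,0.0100,0.0
0.0,0.1,0.0,-0.0585,-0.0000,0.0141,0.0
0.0,0.1,0.0,-0.0674,-0.0000,0.0189,0.0
0.0,0.1,0.0,-0.0759,-0.0000,0.0243,0.0
0.0,0.1,0.0,-0.0840,-0.0000,0.0303,0.0
0.0,0.1,0.0,-0.0917,-0.0000,0.0369,0.0
0.0,0.1,0.0,-0.0988,-0.0000,0.0440,0.0
0.0,0.1,0.0,-0.1055,-0.0000,0.0516,0.0
0.0,0.1,0.0,-0.1115,-0.0000,0.0597,0.0
0.0,0.1,0.0,-0.1170,-0.0001,0.0682,0.0
0.0,0.1,0.0,-0.1218,-0.0001,0.0770,0.0
0.0,0.1,0.0,-0.1260,-0.0001,0.0863,0.0
0.0,0.1,0.0,-0.1294,-0.0001,0.0957,0.0
0.0,0.1,0.0,-0.1322,-0.0001,0.1054,0.0
0.0,0.1,0.0,-0.1343,-0.0001,0.1153,0.0
0.0,0.1,0.0,-0.1357,-0.0001,0.1253,0.0
0.0,0.1,0.0,-0.1363,-0.0001,0.1354,0.0
0.0,0.1,0.0,-0.1362,-0.0001,0.1455,0.0
0.0,0.1,0.0,-0.1353,-0.0001,0.1556,0.0
0.0,0.1,0.0,-0.1337,-0.0001,0.1655,0.0
```

>>> move_arm:
  increments: [0, 0, 0, 0, 0, 0, 0, 0, 0, 0, 0, 0, 0, 0, 0, 0, 0, -0.0101, 0, 0.0006, 0, 0, 0, 0, -0.0201, 0, 0.0018, 0, 0, 0, 0, -0.03, 0, 0.0039, 0, 0, 0, 0, -0.0397, 0, 0.0066, 0, 0, 0, 0, -0.0492, 0, 0.01, 0, 0, 0, 0, -0.0585, 0, 0.0141, 0, 0, 0, 0, -0.0674, 0, 0.0189, 0, 0, 0, 0, -0.0759, 0, 0.0243, 0, 0, 0, 0, -0.084, 0, 0.0303, 0, 0, 0, 0, -0.0917, 0, 0.0369, 0]

```text
time_s: 3.4
tcp_pos: [0.5184, -0.1605, 0.1495]
ee_rot: [[-0.003, -0.106, 0.994], [-0.001, 0.994, 0.106], [-1.0, -0.0, -0.003]]
wrist_force: [0.1, -5.4, -4.4]
gripper_width: 0.25
```

```bash
python3 - <<'E'
from h import *
H=tub(.06,0,.0565); st=r.sense(); p=st['tcp_pos']; 
cv2.imwrite("pics/s2.png",r.capture("side")[:,:,::-1][150:330,250:490].repeat(3,0).repeat(3,1))
u=np.array([np.cos(TY),np.sin(TY),0]);d=p-H
rad=np.hypot(d@u,d[2]);a0=np.arctan2(d[2],-(d@u));print(rad,np.degrees(a0))
rad=.139
pts=[]
for k in range(1,13):
    a=a0+(np.radians(100)-a0)*k/12
    pts.append((H+u*(-np.cos(a)*rad)+np.array([0,0,np.sin(a)*rad])+np.array([-u[1],u[0],0])*(d@np.array([-u[1],u[0],0])),96.1,0.0))
plan(pts)
E
```

```text
0.138865080603272 42.02788173731561
t 3.45 pos [ 0.52   -0.1604  0.151 ] yaw 96.2 F [-1.5 -3.   0.7] w 21.5 j [ -0.  18. -17.   0. -54. -84.]
0.1,-0.0,0.1,-0.0069,0.0001,0.0065,0.0
0.1,-0.0,0.1,-0.0145,0.0000,0.0154,0.0
0.1,-0.0,0.1,-0.0214,0.0000,0.0249,0.0
0.1,-0.0,0.1,-0.0275,0.0000,0.0349,0.0
0.1,-0.0,0.1,-0.0326,-0.0000,0.0454,0.0
0.1,-0.0,0.1,-0.0369,-0.0000,0.0563,0.0
0.1,-0.0,0.1,-0.0403,-0.0000,0.0676,0.0
0.1,-0.0,0.1,-0.0427,-0.0000,0.0790,0.0
0.1,-0.0,0.1,-0.0441,-0.0001,0.0907,0.0
0.1,-0.0,0.1,-0.0445,-0.0001,0.1024,0.0
0.1,-0.0,0.1,-0.0440,-0.0001,0.1141,0.0
0.1,-0.0,0.1,-0.0424,-0.0001,0.1257,0.0
```

View pics/s2.png

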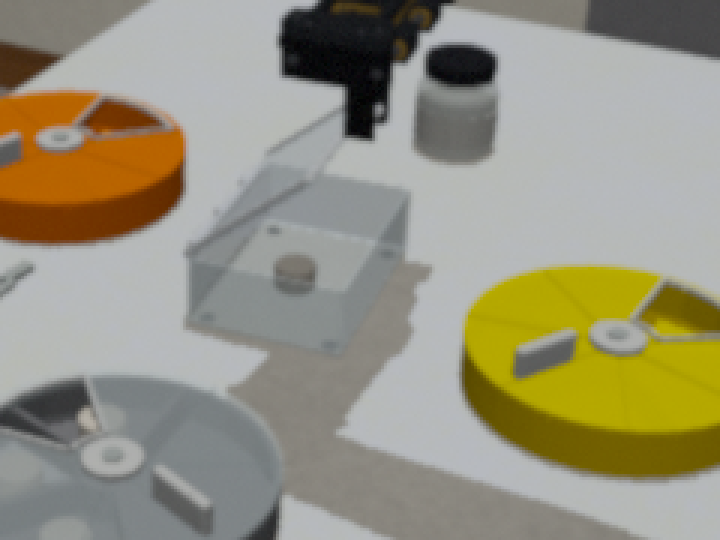

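The lid is following the gripper and is now at about 42° (its edge runs from crop (190,250) to (345,120)). I'll continue to about 100°.

>>> move_arm:
  increments: [0, 0, 0, -0.0069, 0, 0.0065, 0, 0, 0, 0, -0.0145, 0, 0.0154, 0, 0, 0, 0, -0.0214, 0, 0.0249, 0, 0, 0, 0, -0.0275, 0, 0.0349, 0, 0, 0, 0, -0.0326, 0, 0.0454, 0, 0, 0, 0, -0.0369, 0, 0.0563, 0, 0, 0, 0, -0.0403, 0, 0.0676, 0, 0, 0, 0, -0.0427, 0, 0.079, 0, 0, 0, 0, -0.0441, 0, 0.0907, 0, 0, 0, 0, -0.0445, 0, 0.1024, 0, 0, 0, 0, -0.044, 0, 0.1141, 0, 0, 0, 0, -0.0424, 0, 0.1257, 0]

```text
time_s: 4.45
tcp_pos: [0.6446, -0.1473, 0.194]
ee_rot: [[0.001, -0.107, 0.994], [-0.002, 0.994, 0.107], [-1.0, -0.002, 0.001]]
wrist_force: [-0.6, -2.3, 6.1]
gripper_width: 0.253
```

>>> move_arm:
  increments: [0, 0, 0, 0, 0, 0, 0.05, 0, 0, 0, 0, 0, 0, 0.05, 0, 0, 0, 0, 0, 0, 0.05, 0, 0, 0, -0.03, 0, 0, 0.05, 0, 0, 0, -0.05, 0, 0, 0.05, 0, 0, 0, -0.05, 0, 0, 0.05]

```text
time_s: 4.95
tcp_pos: [0.6458, -0.1467, 0.2473]
ee_rot: [[0.009, -0.108, 0.994], [-0.001, 0.994, 0.108], [-1.0, -0.002, 0.008]]
wrist_force: [0.3, -0.3, 1.5]
gripper_width: 0.55
```

```bash
python3 - <<'E'
from h import *
s=r.capture("side")[:,:,::-1]; t=r.capture("top")[:,:,::-1]
cv2.imwrite("pics/s3.png",np.hstack([cv2.resize(s[130:330,250:450],(400,400)),cv2.resize(t[150:350,290:490],(400,400))]))
cv2.imwrite("pics/t3full.png",t);cv2.imwrite("pics/s3full.png",s)
a=160.;u=lambda a:np.array([np.cos(np.radians(a)),np.sin(np.radians(a))])
plan([(np.r_[HUB+.067*u(a),.15],a+90,.03)])
E
```

```text
t 5.05 pos [ 0.6439 -0.146   0.2429] yaw 96.1 F [-0.5  0.7 -1.1] w 49.5 j [  1.  25.   7.  -0. -72. -85.]
-153.9,0.1,0.1,0.0929,0.3361,-0.1253,0.03
```

View pics/s3.png

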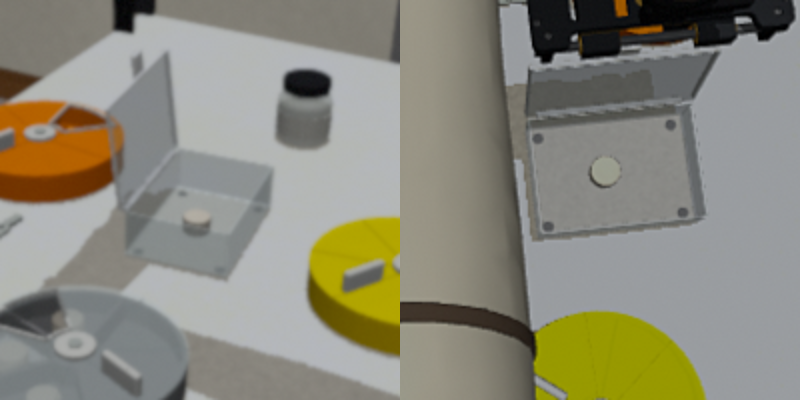

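The lid now stands open at about 98°, clear of the block (top crop (605,171)). Next is the cover fin.

>>> move_arm:
  increments: [-154, 0, 0, 0, 0.336, -0.125, 0.03, -154, 0, 0, 0, 0.336, -0.125, 0.03, -154, 0, 0, 0, 0.336, -0.125, 0.03, -154, 0, 0, 0, 0.336, -0.125, 0.03, -154, 0, 0, 0, 0.336, -0.125, 0.03, -154, 0, 0, 0, 0.336, -0.125, 0.03, -154, 0, 0, 0, 0.336, -0.125, 0.03, -154, 0, 0, 0.05, 0.336, -0.125, 0.03, -154, 0, 0, 0.05, 0.336, -0.125, 0.03, -154, 0, 0, 0.05, 0.336, -0.125, 0.03, -154, 0, 0, 0.07, 0.336, -0.125, 0.03, -154, 0, 0, 0.07, 0.336, -0.125, 0.03]

```text
time_s: 6.05
tcp_pos: [0.4804, 0.1736, 0.1677]
ee_rot: [[-0.008, -0.999, -0.043], [-0.004, -0.043, 0.999], [-1.0, 0.008, -0.003]]
wrist_force: [-0.9, -0.0, -0.5]
gripper_width: 0.343
```

```bash
python3 - <<'E'
from h import *
a=160.;u=lambda a:np.array([np.cos(np.radians(a)),np.sin(np.radians(a))])
plan([(np.r_[HUB+.067*u(a),.10],a+90,.03)])
E
```

```text
t 6.05 pos [0.4804 0.1736 0.1677] yaw -177.5 F [-0.9 -0.  -0.5] w 29.8 j [ 38.  15. -20.  -0. -56. -35.]
-67.5,0.1,-0.5,0.0677,-0.0038,0.0014,0.03
```

>>> move_arm:
  increments: [-67.5, 0, 0, 0.0, -0.0038, 0.0014, 0.03, -67.5, 0, 0, 0.03, -0.0038, 0.0014, 0.03, -67.5, 0, 0, 0.067, -0.0038, 0.0014, 0.03, -67.5, 0, 0, 0.067, -0.0038, 0.0014, 0.03, -67.5, 0, 0, 0.067, -0.0038, 0.0014, 0.03, -67.5, 0, 0, 0.067, -0.0038, 0.0014, 0.03, -67.5, 0, 0, 0.067, -0.0038, 0.0014, 0.03, -67.5, 0, 0, 0.067, -0.0038, 0.0014, 0.03, -67.5, 0, 0, 0.067, -0.0038, 0.0014, 0.03, -67.5, 0, 0, 0.067, -0.0038, 0.0014, 0.03, -67.5, 0, 0, 0.067, -0.0038, 0.0014, 0.03]

```text
time_s: 6.97
tcp_pos: [0.4864, 0.1751, 0.104]
ee_rot: [[-0.002, -0.349, -0.937], [-0.001, -0.937, 0.349], [-1.0, 0.002, 0.002]]
wrist_force: [-1.2, -0.1, -0.2]
gripper_width: 0.346
```

```bash
python3 - <<'E'
from h import *
a=160.;u=lambda a:np.array([np.cos(np.radians(a)),np.sin(np.radians(a))])
s=r.capture("side")[:,:,::-1];cv2.imwrite("pics/s4.png",cv2.resize(s[200:380,200:400],(800,720)))
plan([(np.r_[HUB+.067*u(a),.053],a+90,.03)])
E
```

```text
t 7.0167 pos [0.4866 0.1752 0.1042] yaw -110.5 F [0.3 0.1 0.6] w 30.1 j [ 38.  19. -24.  -0. -47.  32.]
-0.5,0.1,-0.1,0.0512,0.0012,0.0027,0.03
```

View pics/s4.png

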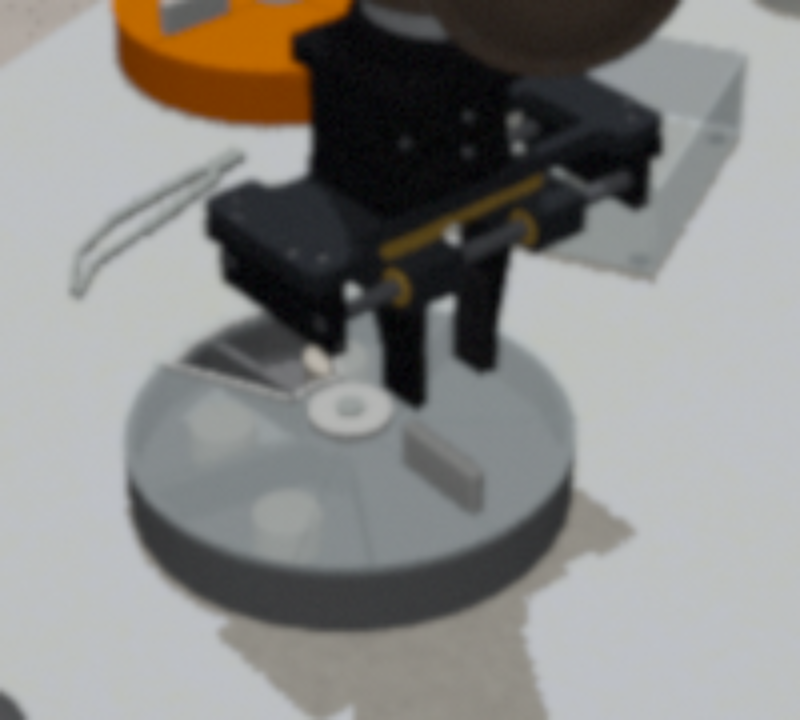

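>>> move_arm:
  increments: [0, 0, 0, 0.03, 0.0012, 0.0027, 0.03, 0, 0, 0, 0.051, 0.0012, 0.0027, 0.03, 0, 0, 0, 0.051, 0.0012, 0.0027, 0.03, 0, 0, 0, 0.051, 0.0012, 0.0027, 0.03, 0, 0, 0, 0.051, 0.0012, 0.0027, 0.015, 0, 0, 0, 0.051, 0.0012, 0.0027, 0.015, 0, 0, 0, 0.051, 0.0012, 0.0027, 0.015, 0, 0, 0, 0.051, 0.0012, 0.0027, 0.015]

```text
time_s: 7.68
tcp_pos: [0.4853, 0.176, 0.0551]
ee_rot: [[0.002, -0.349, -0.937], [0.001, -0.937, 0.349], [-1.0, -0.002, -0.001]]
wrist_force: [-0.6, -0.1, 0.0]
gripper_width: 0.192
```

```bash
python3 - <<'E'
from h import *
u=lambda a:np.array([np.cos(np.radians(a)),np.sin(np.radians(a))])
s=r.capture("side")[:,:,::-1];cv2.imwrite("pics/s5.png",cv2.resize(s[220:380,200:400],(800,640)))
plan([(np.r_[HUB+.067*u(a),.053],a+90,.015) for a in np.linspace(160,108,12)[1:]])
E
```

```text
t 7.7333 pos [0.4851 0.1759 0.055 ] yaw -110.4 F [-0.1  0.  -0.1] w 16.0 j [ 38.  23. -27.   0. -39.  32.]
4.3,-0.0,0.1,0.0020,-0.0041,0.0010,0.015
9.0,-0.0,0.1,0.0020,-0.0096,0.0003,0.015
13.7,-0.0,0.1,0.0020,-0.0150,-0.0007,0.015
18.5,-0.0,0.1,0.0020,-0.0203,-0.0023,0.015
23.2,-0.0,0.1,0.0020,-0.0254,-0.0042,0.015
27.9,-0.0,0.1,0.0020,-0.0304,-0.0066,0.015
32.7,-0.0,0.1,0.0020,-0.0352,-0.0094,0.015
37.4,-0.0,0.1,0.0020,-0.0397,-0.0126,0.015
42.1,-0.0,0.1,0.0020,-0.0440,-0.0161,0.015
46.8,-0.0,0.1,0.0020,-0.0479,-0.0200,0.015
51.6,-0.0,0.1,0.0021,-0.0515,-0.0242,0.015
```

View pics/s5.png

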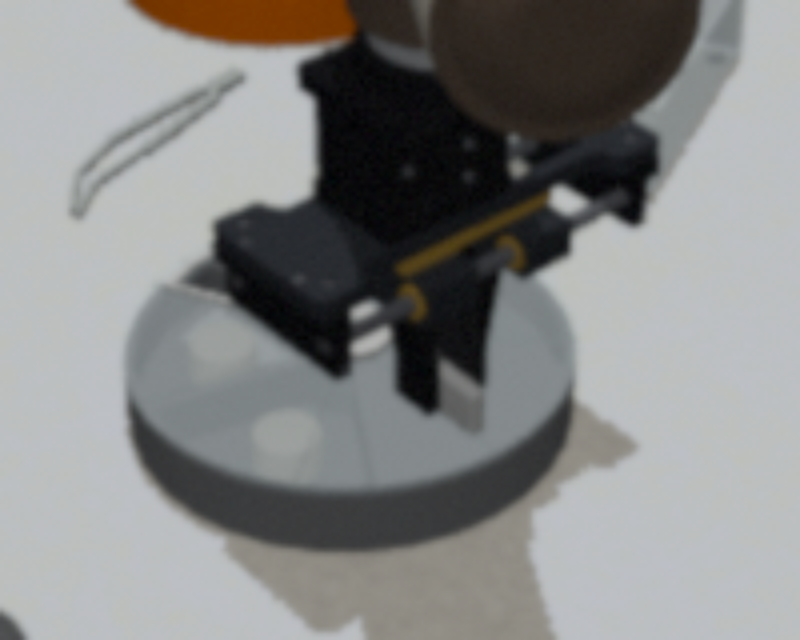

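The fingers straddle the fin (crop 440,395). I'll turn the cover clockwise.

>>> move_arm:
  increments: [4.3, 0, 0, 0.002, -0.0041, 0.001, 0.015, 9, 0, 0, 0.002, -0.0096, 0.0003, 0.015, 13.7, 0, 0, 0.002, -0.015, -0.0007, 0.015, 18.5, 0, 0, 0.002, -0.0203, -0.0023, 0.015, 23.2, 0, 0, 0.002, -0.0254, -0.0042, 0.015, 27.9, 0, 0, 0.002, -0.0304, -0.0066, 0.015, 32.7, 0, 0, 0.002, -0.0352, -0.0094, 0.015, 37.4, 0, 0, 0.002, -0.0397, -0.0126, 0.015, 42.1, 0, 0, 0.002, -0.044, -0.0161, 0.015, 46.8, 0, 0, 0.002, -0.0479, -0.02, 0.015, 51.6, 0, 0, 0.002, -0.0515, -0.0242, 0.015]

```text
time_s: 8.65
tcp_pos: [0.525, 0.2154, 0.0523]
ee_rot: [[-0.001, -0.953, -0.304], [-0.0, -0.304, 0.953], [-1.0, 0.001, 0.0]]
wrist_force: [-1.4, 0.6, 0.6]
gripper_width: 0.171
```

```bash
python3 - <<'E'
from h import *
u=lambda a:np.array([np.cos(np.radians(a)),np.sin(np.radians(a))])
st=r.sense();q=st['tcp_pos'][:2]-HUB;a0=np.degrees(np.arctan2(q[1],q[0]));print(a0,np.hypot(*q))
plan([(np.r_[HUB+.067*u(a),.053],a+90,.015) for a in np.linspace(a0,55,13)[1:]])
E
```

```text
108.7746385746234 0.06693318492036385
t 8.65 pos [0.525  0.2154 0.0523] yaw -162.3 F [-1.4  0.6  0.6] w 14.9 j [ 39.  27. -20.  -0. -43. -21.]
3.4,0.0,-0.1,-0.0007,-0.0052,-0.0000,0.015
7.9,-0.0,-0.1,-0.0008,-0.0104,-0.0006,0.015
12.4,-0.0,-0.1,-0.0008,-0.0156,-0.0015,0.015
16.9,-0.0,-0.1,-0.0008,-0.0207,-0.0028,0.015
21.3,-0.0,-0.1,-0.0008,-0.0256,-0.0045,0.015
25.8,-0.0,-0.1,-0.0008,-0.0304,-0.0066,0.015
30.3,-0.0,-0.1,-0.0008,-0.0350,-0.0091,0.015
34.8,-0.0,-0.1,-0.0008,-0.0395,-0.0119,0.015
39.3,-0.0,-0.1,-0.0008,-0.0436,-0.0151,0.015
43.8,-0.0,-0.1,-0.0008,-0.0476,-0.0185,0.015
48.2,-0.0,-0.1,-0.0008,-0.0512,-0.0223,0.015
52.7,-0.0,-0.1,-0.0008,-0.0545,-0.0263,0.015
```

>>> move_arm:
  increments: [3.4, 0, 0, 0, -0.0052, 0, 0.015, 7.9, 0, 0, 0, -0.0104, -0.0006, 0.015, 12.4, 0, 0, 0, -0.0156, -0.0015, 0.015, 16.9, 0, 0, 0, -0.0207, -0.0028, 0.015, 21.3, 0, 0, 0, -0.0256, -0.0045, 0.015, 25.8, 0, 0, 0, -0.0304, -0.0066, 0.015, 30.3, 0, 0, 0, -0.035, -0.0091, 0.015, 34.8, 0, 0, 0, -0.0395, -0.0119, 0.015, 39.3, 0, 0, 0, -0.0436, -0.0151, 0.015, 43.8, 0, 0, 0, -0.0476, -0.0185, 0.015, 48.2, 0, 0, 0, -0.0512, -0.0223, 0.015, 52.7, 0, 0, 0, -0.0545, -0.0263, 0.015]

```text
time_s: 9.65
tcp_pos: [0.585, 0.207, 0.0523]
ee_rot: [[-0.001, -0.82, 0.573], [-0.0, 0.573, 0.82], [-1.0, 0.001, -0.001]]
wrist_force: [-2.1, -1.0, 0.1]
gripper_width: 0.173
```

>>> move_arm:
  increments: [0, 0, 0, 0, 0, 0, 0.03, 0, 0, 0, 0, 0, 0, 0.04, 0, 0, 0, -0.03, 0, 0, 0.06, 0, 0, 0, -0.07, 0, 0, 0.06, 0, 0, 0, -0.11, 0, 0, 0.06, 0, 0, 0, -0.15, 0, 0, 0.06, 0, 0, 0, -0.15, 0, 0, 0.06]

```text
time_s: 10.23
tcp_pos: [0.5897, 0.2092, 0.2126]
ee_rot: [[0.017, -0.824, 0.566], [0.007, 0.567, 0.824], [-1.0, -0.01, 0.016]]
wrist_force: [1.6, 1.1, 2.0]
gripper_width: 0.615
```

```bash
python3 - <<'E'
from h import *
s=r.capture("side")[:,:,::-1];cv2.imwrite("pics/s6.png",cv2.resize(s[220:380,200:400],(800,640)))
T=lambda p:cs(p,290,150,2,2)
b=at("top",T((605-400,171)),.023);print(b)
print((b[:2]-TUB))
plan([(np.r_[b[:2],.16],96.1,.06)])
E
```

```text
[ 0.56256262 -0.14780922  0.023     ]
[0.00116262 0.00869078]
t 10.2833 pos [0.5877 0.2087 0.2083] yaw 145.4 F [ 0.3 -0.2 -0.9] w 55.9 j [ 34.  22.  -2.   0. -65. -69.]
49.3,0.7,0.0,0.0459,-0.1814,-0.3084,0.06
```

View pics/s6.png

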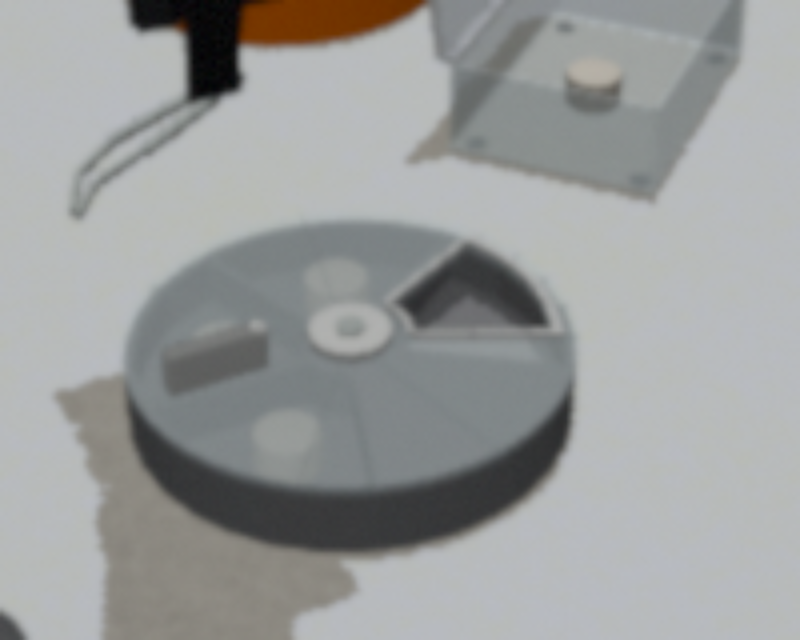

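The opening (crop 485,295) now stands over the empty pocket. Now to the block.

>>> move_arm:
  increments: [49.3, 0.7, 0, 0, -0.181, -0.308, 0.06, 49.3, 0.7, 0, 0, -0.181, -0.308, 0.06, 49.3, 0.7, 0, 0, -0.181, -0.308, 0.06, 49.3, 0.7, 0, 0, -0.181, -0.308, 0.06, 49.3, 0.7, 0, 0, -0.181, -0.308, 0.06, 49.3, 0.7, 0, 0, -0.181, -0.308, 0.06, 49.3, 0.7, 0, 0, -0.181, -0.308, 0.06, 49.3, 0.7, 0, 0, -0.181, -0.308, 0.06, 49.3, 0.7, 0, 0, -0.181, -0.308, 0.06, 49.3, 0.7, 0, 0.04, -0.181, -0.308, 0.06, 49.3, 0.7, 0, 0.08, -0.181, -0.308, 0.06, 49.3, 0.7, 0, 0.08, -0.181, -0.308, 0.06]

```text
time_s: 11.28
tcp_pos: [0.5521, -0.1489, 0.1139]
ee_rot: [[-0.027, -0.102, 0.994], [-0.003, 0.995, 0.101], [-1.0, -0.0, -0.027]]
wrist_force: [-2.0, 1.2, -1.4]
gripper_width: 0.689
```

```bash
python3 - <<'E'
from h import *
s=r.capture("side")[:,:,::-1];cv2.imwrite("pics/s7.png",cv2.resize(s[130:330,250:450],(700,700)))
b=np.array([.5626,-.148])
plan([(np.r_[b,.022],96.1,.06)])
E
```

```text
t 11.3333 pos [ 0.5548 -0.1491  0.1178] yaw 96.0 F [ 0.6 -0.4 -0.1] w 60.1 j [  1.  24. -15.   0. -53. -86.]
-0.1,-1.3,0.2,0.0956,0.0006,0.0099,0.06
```

View pics/s7.png

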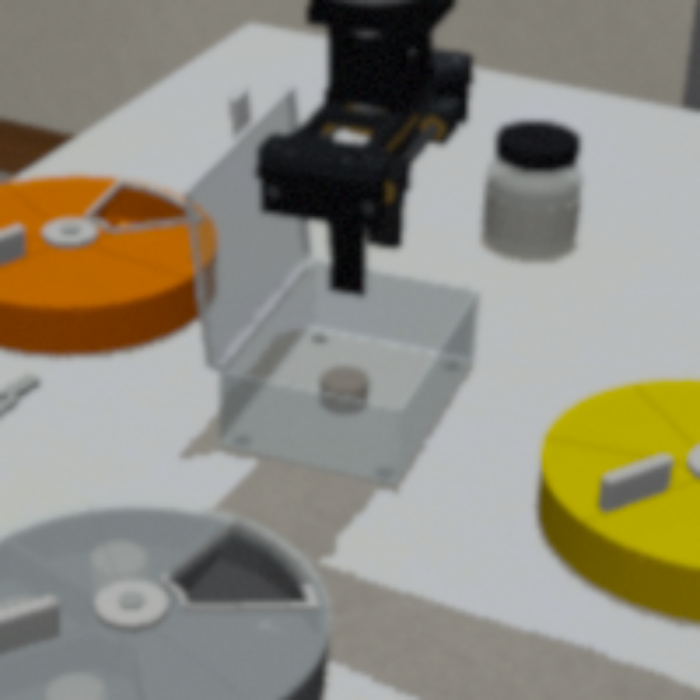

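>>> move_arm:
  increments: [0, -1.3, 0, 0.02, 0.0006, 0.0075, 0.06, 0, -1.3, 0, 0.04, 0.0006, 0.0075, 0.06, 0, -1.3, 0, 0.05, 0.0006, 0.0075, 0.06, 0, -1.3, 0, 0.05, 0.0006, 0.0075, 0.06, 0, -1.3, 0, 0.05, 0.0006, 0.0075, 0.06, 0, -1.3, 0, 0.05, 0.0006, 0.0075, 0.06]

```text
time_s: 11.83
tcp_pos: [0.5669, -0.1479, 0.0739]
ee_rot: [[0.015, -0.105, 0.994], [-0.004, 0.994, 0.105], [-1.0, -0.006, 0.015]]
wrist_force: [0.1, 0.7, 0.0]
gripper_width: 0.689
```

```bash
python3 - <<'E'
from h import *
b=np.array([.5626,-.148])
plan([(np.r_[b,.020],96.1,.06)])
E
```

```text
t 11.8333 pos [ 0.5669 -0.1479  0.0739] yaw 96.0 F [0.1 0.7 0. ] w 59.9 j [  1.  27. -17.   0. -45. -86.]
-0.1,0.9,0.3,0.0538,0.0006,-0.0051,0.06
```

>>> move_arm:
  increments: [0, 0.9, 0.3, 0.025, 0.0006, -0.005, 0.06, 0, 0.9, 0.3, 0.045, 0.0006, -0.005, 0.06, 0, 0.9, 0.3, 0.053, 0.0006, -0.005, 0.06, 0, 0.9, 0.3, 0.053, 0.0006, -0.005, 0.06, 0, 0.9, 0.3, 0.053, 0.0006, -0.005, 0.06, 0, 0.9, 0.3, 0.053, 0.0006, -0.005, 0.06]

```text
time_s: 12.33
tcp_pos: [0.5624, -0.1482, 0.0206]
ee_rot: [[-0.001, -0.105, 0.995], [-0.0, 0.995, 0.105], [-1.0, -0.0, -0.001]]
wrist_force: [-0.6, -0.3, 0.1]
gripper_width: 0.694
```

```bash
python3 - <<'E'
from h import *
s=r.capture("side")[:,:,::-1];cv2.imwrite("pics/s8.png",cv2.resize(s[180:280,290:410],(720,600)))
b=np.array([.5626,-.148])
plan([(np.r_[b,.020],96.1,.06)])
E
```

```text
t 12.3833 pos [ 0.5624 -0.1482  0.0206] yaw 96.0 F [-0.7  0.1  0.2] w 59.9 j [  1.  31. -20.   0. -40. -85.]
-0.1,-0.0,0.0,0.0006,0.0001,0.0002,0.06
```

View pics/s8.png

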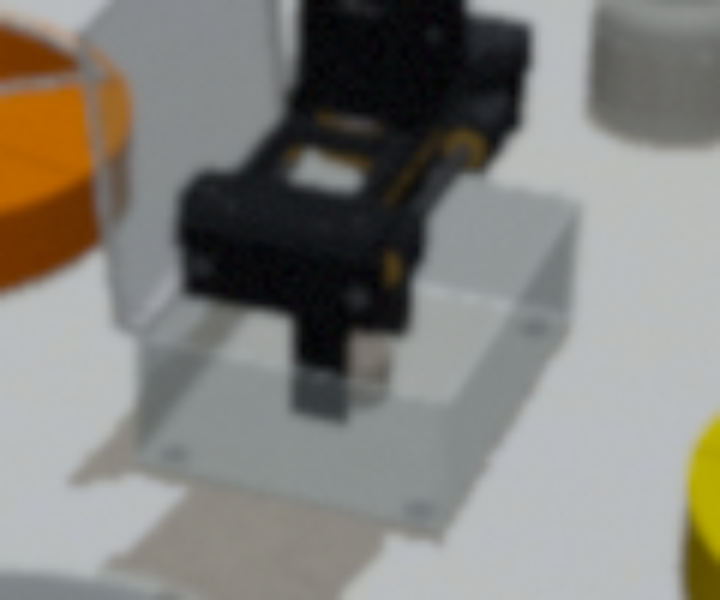

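The block (crop 370,370) lies between the fingers. Closing and lifting.

>>> move_arm:
  increments: [0, 0, 0, 0, 0, 0, 0, 0, 0, 0, 0, 0, 0, 0, 0, 0, 0, 0, 0, 0, 0, 0, 0, 0, 0, 0, 0, 0, 0, 0, 0, 0, 0, 0, 0, 0, 0, 0, 0, 0, 0, 0, 0, 0, 0, -0.02, 0, 0, 0, 0, 0, 0, -0.05, 0, 0, 0, 0, 0, 0, -0.08, 0, 0, 0, 0, 0, 0, -0.1, 0, 0, 0, 0, 0, 0, -0.1, 0, 0, 0]

```text
time_s: 13.3
tcp_pos: [0.5646, -0.1484, 0.1242]
ee_rot: [[0.006, -0.105, 0.994], [-0.001, 0.994, 0.105], [-1.0, -0.002, 0.006]]
wrist_force: [1.0, -0.2, -0.3]
gripper_width: 0.354
```

```bash
python3 - <<'E'
from h import *
s=r.capture("side")[:,:,::-1];cv2.imwrite("pics/s9.png",cv2.resize(s[150:290,250:410],(800,700)))
a=np.radians(ORG)
plan([(np.r_[HUB+.062*np.array([np.cos(a),np.sin(a)]),.12],96.1,0)])
E
```

```text
t 13.35 pos [ 0.5631 -0.1481  0.1217] yaw 96.0 F [-0.   0.6 -0.1] w 30.8 j [  1.  24. -14.   0. -52. -85.]
-0.1,0.1,0.0,0.0015,0.2520,-0.0242,0
```

View pics/s9.png

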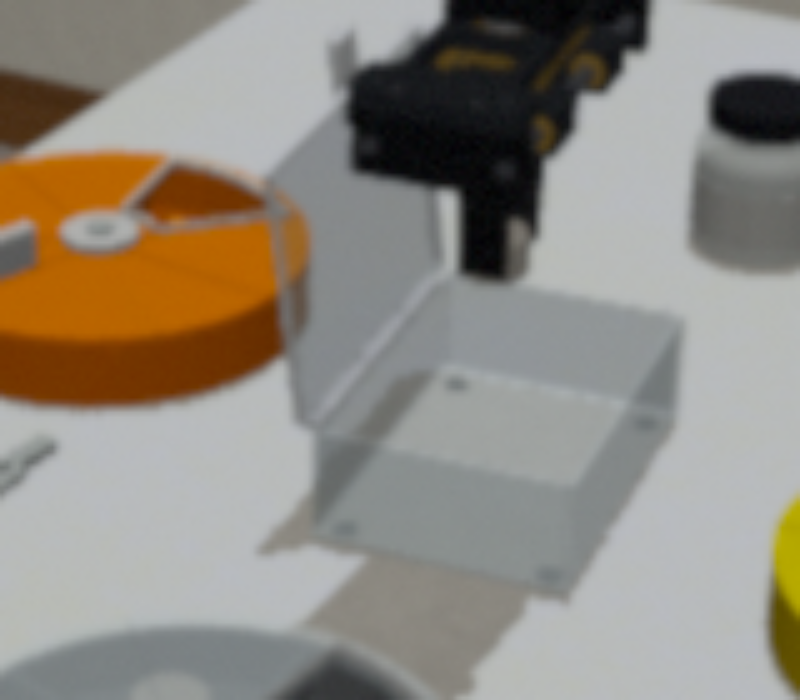

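```bash
python3 - <<'E'
from h import *
for p in((467,243),(562,333),(410,333),(388,303)):
    q=at("side",cs(p,200,220,4,4),.041)[:2]-HUB;print(np.degrees(np.arctan2(q[1],q[0])),np.hypot(*q))
for p in((350,322),):print(at("side",cs(p,200,220,4,4),.044))
E
```

```text
-97.77793300787725 0.09010924883230588
-151.6324689651321 0.09708743470783696
-153.55356092802063 0.02653973408117844
-96.55020324304333 0.02742173725648415
[0.54929273 0.14982416 0.044     ]
```

>>> move_arm:
  increments: [0, 0, 0, 0, 0.252, -0.024, 0, 0, 0, 0, 0, 0.252, -0.024, 0, 0, 0, 0, 0, 0.252, -0.024, 0, 0, 0, 0, 0, 0.252, -0.024, 0, 0, 0, 0, 0, 0.252, -0.024, 0, 0, 0, 0, 0, 0.252, -0.024, 0, 0, 0, 0, 0, 0.252, -0.024, 0, 0, 0, 0, 0, 0.252, -0.024, 0, 0, 0, 0, 0.03, 0.252, -0.024, 0, 0, 0, 0, 0.03, 0.252, -0.024, 0]

```text
time_s: 14.18
tcp_pos: [0.5079, 0.098, 0.0847]
ee_rot: [[-0.013, -0.102, 0.995], [-0.003, 0.995, 0.102], [-1.0, -0.002, -0.013]]
wrist_force: [-0.8, -1.2, -1.5]
gripper_width: 0.357
```

```bash
python3 - <<'E'
from h import *
s=r.capture("side")[:,:,::-1];cv2.imwrite("pics/s10.png",cv2.resize(s[220:380,200:400],(800,640)))
a=np.radians(ORG)
plan([(np.r_[HUB+.062*np.array([np.cos(a),np.sin(a)]),.052],96.1,0)])
E
```

```text
t 14.2333 pos [0.5089 0.0979 0.0864] yaw 95.9 F [ 1.2  0.2 -0. ] w 30.7 j [  29.   21.  -25.   -0.  -45. -113.]
-0.2,-0.7,0.1,0.0343,0.0017,0.0044,0
```

View pics/s10.png

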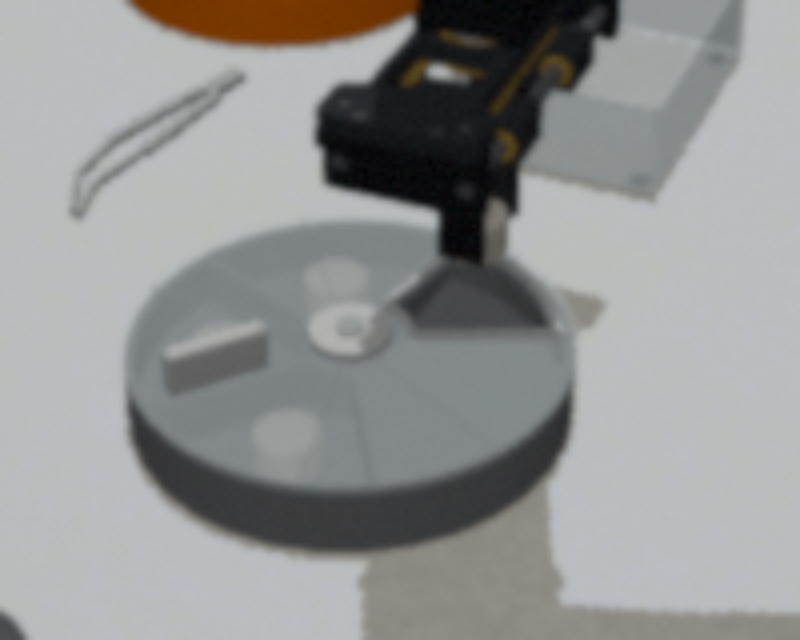

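>>> move_arm:
  increments: [0, -0.5, 0, 0.015, 0.0017, 0.004, 0, 0, -0.5, 0, 0.025, 0.0017, 0.004, 0, 0, -0.5, 0, 0.025, 0.0017, 0.004, 0, 0, -0.5, 0, 0.025, 0.0017, 0.004, 0, 0, -0.5, 0, 0.025, 0.0017, 0.004, 0, 0, -0.5, 0, 0.025, 0.0017, 0.004, 0]

```text
time_s: 14.73
tcp_pos: [0.5155, 0.1021, 0.065]
ee_rot: [[0.006, -0.104, 0.995], [0.001, 0.995, 0.104], [-1.0, 0.001, 0.006]]
wrist_force: [-0.4, -0.3, 0.4]
gripper_width: 0.351
```

```bash
python3 - <<'E'
from h import *
s=r.capture("side")[:,:,::-1];cv2.imwrite("pics/s11.png",cv2.resize(s[220:380,200:400],(800,640)))
t=r.capture("top")[:,:,::-1];cv2.imwrite("pics/t11.png",cv2.resize(t[180:310,180:310],(600,600)))
a=np.radians(ORG)
plan([(np.r_[HUB+.062*np.array([np.cos(a),np.sin(a)]),.0515],96.1,0)])
E
```

```text
t 14.8333 pos [0.5154 0.1022 0.0649] yaw 96.0 F [-0.4  0.1  0.5] w 30.7 j [  29.   23.  -26.    0.  -41. -113.]
-0.1,0.4,-0.0,0.0133,-0.0019,-0.0030,0
```

View pics/s11.png

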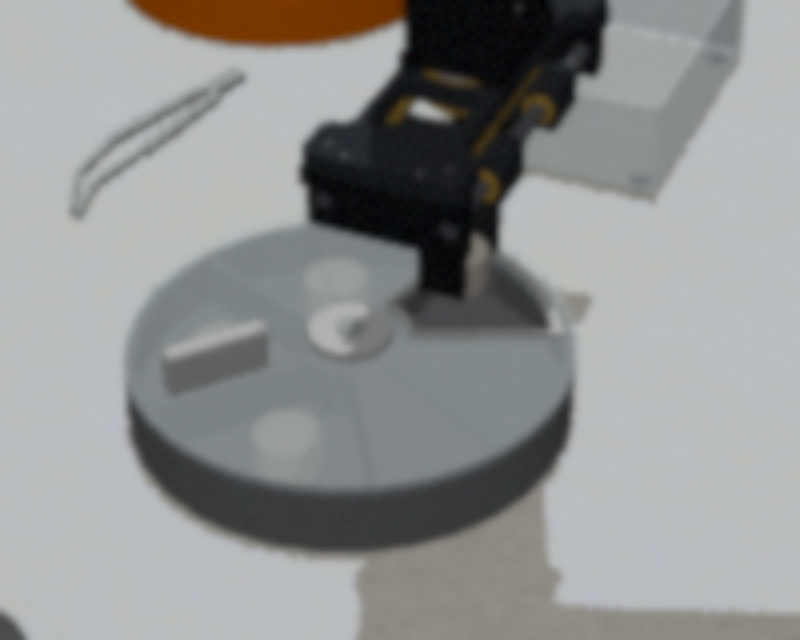

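View pics/t11.png

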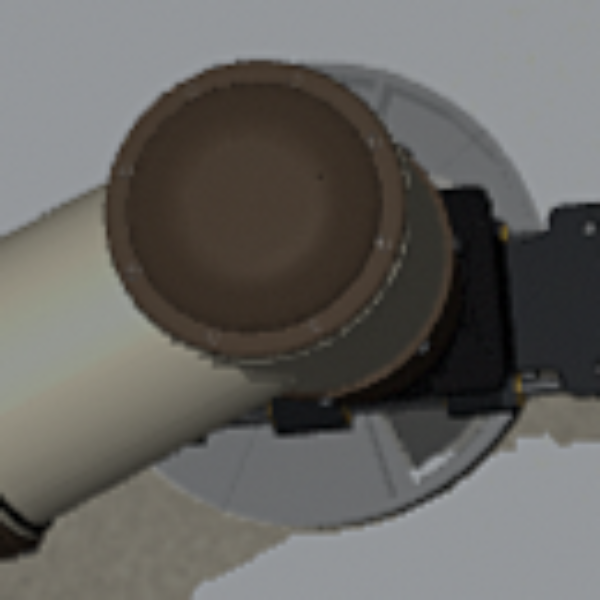

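The block is above the opening in the side view (crop 475,270); the top view is blocked by the arm. Lowering the last bit and releasing.

>>> move_arm:
  increments: [0, 0.4, 0, 0.006, -0.0019, -0.003, 0, 0, 0.4, 0, 0.013, -0.0019, -0.003, 0, 0, 0.4, 0, 0.013, -0.0019, -0.003, 0, 0, 0.4, 0, 0.013, -0.0019, -0.003, 0, 0, 0.4, 0, 0.013, -0.0019, -0.003, 0]

```text
time_s: 15.25
tcp_pos: [0.5123, 0.1, 0.0509]
ee_rot: [[-0.002, -0.104, 0.995], [-0.0, 0.995, 0.104], [-1.0, 0.0, -0.002]]
wrist_force: [0.2, 1.0, -0.0]
gripper_width: 0.354
```

```bash
python3 - <<'E'
from h import *
s=r.capture("side")[:,:,::-1];cv2.imwrite("pics/s12.png",cv2.resize(s[250:330,260:360],(750,600)))
a=np.radians(ORG)
plan([(np.r_[HUB+.062*np.array([np.cos(a),np.sin(a)]),.0515],96.1,0)])
E
```

```text
t 15.3 pos [0.5124 0.1    0.0511] yaw 96.0 F [-0.2 -0.4 -0.4] w 30.6 j [  29.   24.  -27.   -0.  -39. -113.]
-0.1,-0.1,-0.0,-0.0004,-0.0000,0.0003,0
```

View pics/s12.png

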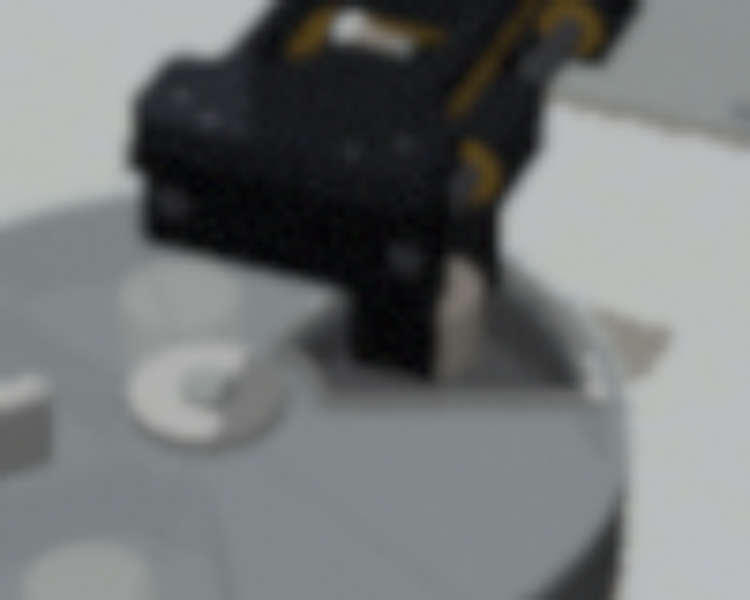

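>>> move_arm:
  increments: [0, 0, 0, 0, 0, 0, 0.036, 0, 0, 0, 0, 0, 0, 0.04, 0, 0, 0, 0, 0, 0, 0.046, 0, 0, 0, 0, 0, 0, 0.046, 0, 0, 0, -0.02, 0, 0, 0.046, 0, 0, 0, -0.05, 0, 0, 0.046, 0, 0, 0, -0.09, 0, 0, 0.046, 0, 0, 0, -0.12, 0, 0, 0.046, 0, 0, 0, -0.12, 0, 0, 0.046]

```text
time_s: 16.05
tcp_pos: [0.5165, 0.1013, 0.1782]
ee_rot: [[0.011, -0.106, 0.994], [0.005, 0.994, 0.106], [-1.0, 0.004, 0.012]]
wrist_force: [0.4, 0.7, 0.2]
gripper_width: 0.525
```

```bash
python3 - <<'E'
from h import *
s=r.capture("side")[:,:,::-1];cv2.imwrite("pics/s13.png",cv2.resize(s[220:380,200:400],(800,640)))
a=55.;u=lambda a:np.array([np.cos(np.radians(a)),np.sin(np.radians(a))])
plan([(np.r_[HUB+.067*u(a),.12],a+90,.03)])
E
```

```text
t 16.1 pos [0.5146 0.1009 0.175 ] yaw 96.0 F [-0.7 -0.2 -0.4] w 46.0 j [  29.   15.  -19.   -0.  -56. -113.]
-49.0,0.4,-0.0,0.0558,0.0979,0.0806,0.03
```

View pics/s13.png

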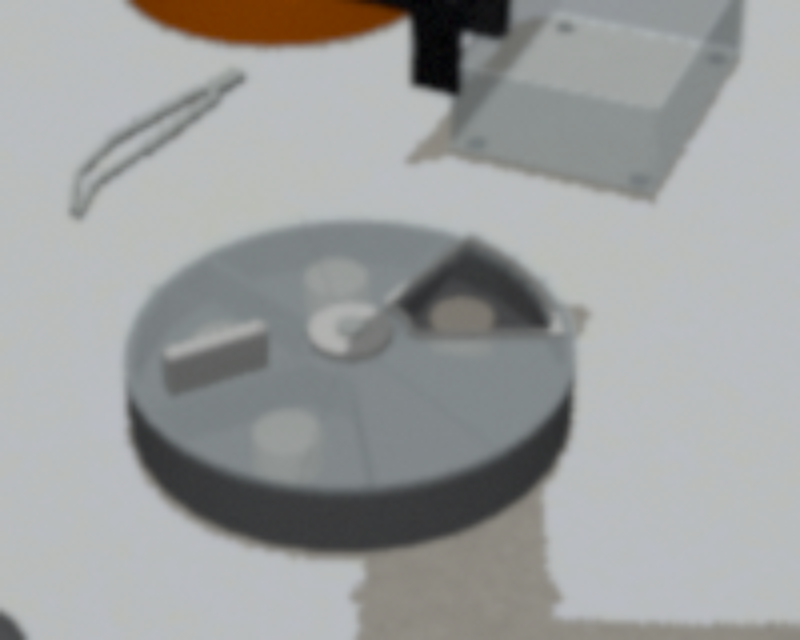

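The block lies flat in the pocket (crop 462,315). Back to the fin for the closing turn.

>>> move_arm:
  increments: [-48, 0.4, 0, 0, 0.0979, 0.08, 0.03, -48, 0.4, 0, 0, 0.0979, 0.08, 0.03, -48, 0.4, 0, 0, 0.0979, 0.08, 0.03, -48, 0.4, 0, 0.02, 0.0979, 0.08, 0.03, -48, 0.4, 0, 0.05, 0.0979, 0.08, 0.03, -48, 0.4, 0, 0.075, 0.0979, 0.08, 0.03, -48, 0.4, 0, 0.075, 0.0979, 0.08, 0.03, -48, 0.4, 0, 0.075, 0.0979, 0.08, 0.03, -48, 0.4, 0, 0.075, 0.0979, 0.08, 0.03, -48, 0.4, 0, 0.075, 0.0979, 0.08, 0.03]

```text
time_s: 16.93
tcp_pos: [0.5822, 0.2058, 0.0963]
ee_rot: [[-0.007, -0.808, 0.59], [-0.003, 0.59, 0.808], [-1.0, 0.004, -0.006]]
wrist_force: [0.3, -0.1, -0.3]
gripper_width: 0.345
```

```bash
python3 - <<'E'
from h import *
s=r.capture("side")[:,:,::-1];cv2.imwrite("pics/s14.png",cv2.resize(s[220:380,200:400],(800,640)))
a=56.;u=lambda a:np.array([np.cos(np.radians(a)),np.sin(np.radians(a))])
plan([(np.r_[HUB+.067*u(a),.053],a+90,.03)])
E
```

```text
t 16.9833 pos [0.5822 0.2059 0.0967] yaw 143.9 F [ 0.2 -0.6  0. ] w 30.2 j [ 34.  28. -10.  -0. -52. -70.]
-2.1,-0.3,-0.2,0.0437,-0.0006,0.0026,0.03
```

View pics/s14.png

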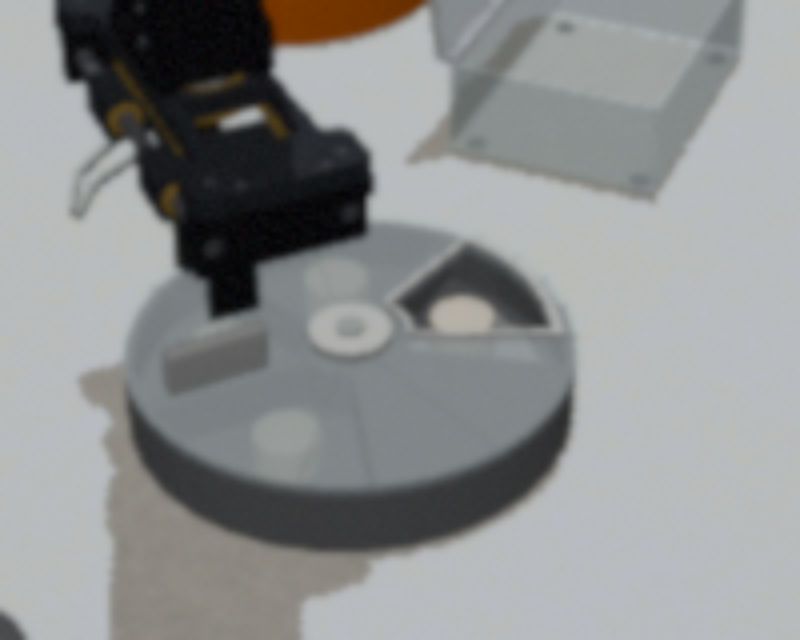

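>>> move_arm:
  increments: [-2.1, 0, 0, 0.03, -0.0006, 0.0026, 0.03, -2.1, 0, 0, 0.043, -0.0006, 0.0026, 0.03, -2.1, 0, 0, 0.043, -0.0006, 0.0026, 0.03, -2.1, 0, 0, 0.043, -0.0006, 0.0026, 0.03, -2.1, 0, 0, 0.043, -0.0006, 0.0026, 0.015, -2.1, 0, 0, 0.043, -0.0006, 0.0026, 0.015, -2.1, 0, 0, 0.043, -0.0006, 0.0026, 0.015, -2.1, 0, 0, 0.043, -0.0006, 0.0026, 0.015]

```text
time_s: 17.65
tcp_pos: [0.5839, 0.2075, 0.054]
ee_rot: [[-0.006, -0.83, 0.558], [-0.002, 0.558, 0.83], [-1.0, 0.004, -0.005]]
wrist_force: [-0.1, -0.6, -0.2]
gripper_width: 0.193
```

```bash
python3 - <<'E'
from h import *
u=lambda a:np.array([np.cos(np.radians(a)),np.sin(np.radians(a))])
plan([(np.r_[HUB+.067*u(a),.053],a+90,.015) for a in np.linspace(56,18,9)[1:]])
E
```

```text
t 17.65 pos [0.5839 0.2075 0.054 ] yaw 146.1 F [-0.1 -0.6 -0.2] w 16.8 j [ 34.  31. -12.  -0. -47. -68.]
4.8,-0.3,-0.2,0.0010,-0.0056,-0.0002,0.015
9.6,-0.3,-0.2,0.0010,-0.0111,-0.0009,0.015
14.3,-0.3,-0.2,0.0010,-0.0165,-0.0021,0.015
19.1,-0.3,-0.2,0.0010,-0.0218,-0.0036,0.015
23.8,-0.4,-0.2,0.0010,-0.0270,-0.0057,0.015
28.6,-0.4,-0.1,0.0009,-0.0320,-0.0081,0.015
33.3,-0.4,-0.1,0.0009,-0.0367,-0.0110,0.015
38.1,-0.4,-0.1,0.0009,-0.0413,-0.0142,0.015
```

>>> move_arm:
  increments: [4.8, -0.3, 0, 0.001, -0.0056, -0.0002, 0.015, 9.6, -0.3, 0, 0.001, -0.0111, -0.0009, 0.015, 14.3, -0.3, 0, 0.001, -0.0165, -0.0021, 0.015, 19.1, -0.3, 0, 0.001, -0.0218, -0.0036, 0.015, 23.8, -0.4, 0, 0.001, -0.027, -0.0057, 0.015, 28.6, -0.4, 0, 0.001, -0.032, -0.0081, 0.015, 33.3, -0.4, 0, 0.001, -0.0367, -0.011, 0.015, 38.1, -0.4, 0, 0.001, -0.0413, -0.0142, 0.015]

```text
time_s: 18.32
tcp_pos: [0.6102, 0.1728, 0.0525]
ee_rot: [[-0.001, -0.305, 0.952], [0.002, 0.952, 0.305], [-1.0, 0.002, -0.001]]
wrist_force: [-0.8, 0.4, 0.2]
gripper_width: 0.175
```

```bash
python3 - <<'E'
from h import *
u=lambda a:np.array([np.cos(np.radians(a)),np.sin(np.radians(a))])
st=r.sense();q=st['tcp_pos'][:2]-HUB;a0=np.degrees(np.arctan2(q[1],q[0]));print(a0,np.hypot(*q))
plan([(np.r_[HUB+.067*u(a),.053],a+90,.015) for a in np.linspace(a0,-17,9)[1:]])
E
```

```text
18.046313384848975 0.0669908569313868
t 18.3167 pos [0.6102 0.1728 0.0525] yaw 107.7 F [-0.8  0.4  0.2] w 15.2 j [  30.   33.  -10.   -0.  -47. -102.]
4.1,-0.0,-0.1,-0.0005,-0.0051,-0.0002,0.015
8.5,-0.1,-0.1,-0.0005,-0.0102,-0.0007,0.015
12.8,-0.1,-0.1,-0.0005,-0.0152,-0.0017,0.015
17.2,-0.1,-0.1,-0.0005,-0.0202,-0.0030,0.015
21.6,-0.1,-0.1,-0.0005,-0.0250,-0.0047,0.015
26.0,-0.1,-0.1,-0.0005,-0.0297,-0.0068,0.015
30.4,-0.1,-0.1,-0.0005,-0.0342,-0.0092,0.015
34.7,-0.1,-0.1,-0.0005,-0.0385,-0.0119,0.015
```

>>> move_arm:
  increments: [4.1, 0, 0, 0, -0.0051, -0.0002, 0.015, 8.5, 0, 0, 0, -0.0102, -0.0007, 0.015, 12.8, 0, 0, 0, -0.0152, -0.0017, 0.015, 17.2, 0, 0, 0, -0.0202, -0.003, 0.015, 21.6, 0, 0, 0, -0.025, -0.0047, 0.015, 26, 0, 0, 0, -0.0297, -0.0068, 0.015, 30.4, 0, 0, 0, -0.0342, -0.0092, 0.015, 34.7, 0, 0, 0, -0.0385, -0.0119, 0.015, 34.7, 0, 0, 0, -0.0385, -0.0119, 0.015, 34.7, 0, 0, 0, -0.0385, -0.0119, 0.015]

```text
time_s: 19.15
tcp_pos: [0.6105, 0.132, 0.0523]
ee_rot: [[-0.002, 0.286, 0.958], [0.001, 0.958, -0.286], [-1.0, 0.0, -0.002]]
wrist_force: [0.2, -1.2, 0.6]
gripper_width: 0.175
```

>>> move_arm:
  increments: [0, 0, 0, 0, 0, 0, 0.03, 0, 0, 0, 0, 0, 0, 0.03, 0, 0, 0, -0.03, 0, 0, 0.04, 0, 0, 0, -0.07, 0, 0, 0.04, 0, 0, 0, -0.11, 0, 0, 0.04, 0, 0, 0, -0.15, 0, 0, 0.04, 0, 0, 0, -0.18, 0, 0, 0.04, 0, 0, 0, -0.2, 0, 0, 0.04, 0, 0, 0, -0.2, 0, 0, 0.04]

```text
time_s: 19.9
tcp_pos: [0.6132, 0.1327, 0.2583]
ee_rot: [[0.008, 0.286, 0.958], [0.004, 0.958, -0.286], [-1.0, 0.006, 0.007]]
wrist_force: [0.6, 0.5, 0.8]
gripper_width: 0.452
```

```bash
python3 - <<'E'
from h import *
s=r.capture("side")[:,:,::-1];cv2.imwrite("pics/s15.png",cv2.resize(s[220:380,200:400],(800,640)))
H=tub(.06,0,.0565);u=np.array([np.cos(TY),np.sin(TY),0]);a=np.radians(99)
pt=H-u*np.cos(a)*.139+np.array([0,0,np.sin(a)*.139]);print(pt)
plan([(pt+[0,0,.05],96.1,.05),(pt,96.1,.05)])
E
```

```text
[ 0.64268155 -0.14781351  0.19378868]
t 19.95 pos [0.6119 0.1326 0.255 ] yaw 73.3 F [ 0.1  0.8 -0.5] w 40.2 j [  27.   21.    3.   -0.  -71. -134.]
-22.8,0.2,-0.2,0.0104,-0.2599,0.1099,0.05
-22.8,0.2,-0.2,0.0604,-0.2601,0.1097,0.05
```

View pics/s15.png

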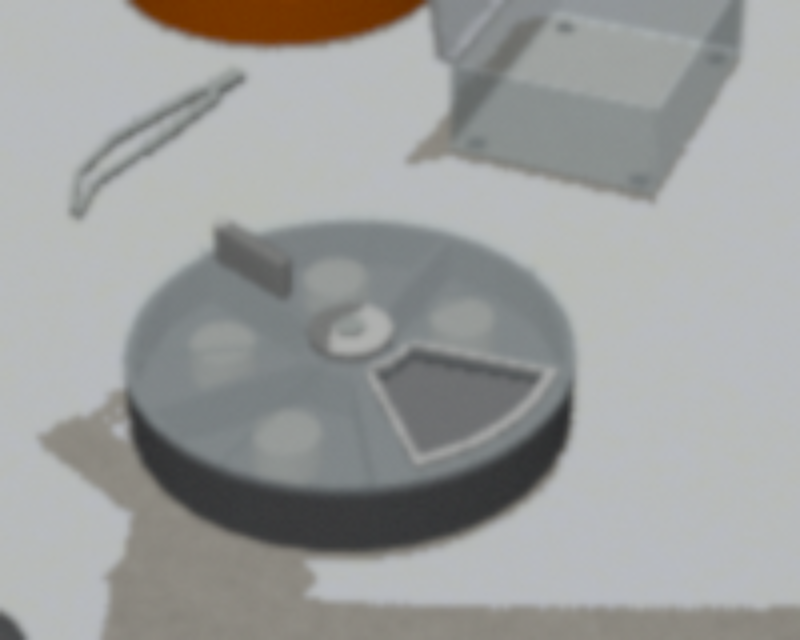

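The opening (crop 460,400) stands over the solid sector, with all four blocks under the cover. Next I shut the lid.

>>> move_arm:
  increments: [-22.8, 0, 0, 0, -0.26, 0.11, 0.05, -22.8, 0, 0, 0, -0.26, 0.11, 0.05, -22.8, 0, 0, 0, -0.26, 0.11, 0.05, -22.8, 0, 0, 0, -0.26, 0.11, 0.05, -22.8, 0, 0, 0, -0.26, 0.11, 0.05, -22.8, 0, 0, 0, -0.26, 0.11, 0.05, -22.8, 0, 0, 0, -0.26, 0.11, 0.05, -22.8, 0, 0, 0, -0.26, 0.11, 0.05, -22.8, 0, 0, 0, -0.26, 0.11, 0.05, -22.8, 0, 0, 0, -0.26, 0.11, 0.05, -22.8, 0, 0, 0, -0.26, 0.11, 0.05]

```text
time_s: 20.87
tcp_pos: [0.6411, -0.1475, 0.2507]
ee_rot: [[-0.004, -0.107, 0.994], [0.001, 0.994, 0.107], [-1.0, 0.002, -0.004]]
wrist_force: [-0.1, 0.3, 0.2]
gripper_width: 0.578
```

```bash
python3 - <<'E'
from h import *
s=r.capture("side")[:,:,::-1];cv2.imwrite("pics/s16.png",cv2.resize(s[100:300,250:450],(600,600)))
t=r.capture("top")[:,:,::-1];cv2.imwrite("pics/t16.png",t)
H=tub(.06,0,.0565);u=np.array([np.cos(TY),np.sin(TY),0]);a=np.radians(99)
pt=H-u*np.cos(a)*.139+np.array([0,0,np.sin(a)*.139])
plan([(pt,96.1,.05)])
E
```

```text
t 20.9667 pos [ 0.6413 -0.1472  0.2514] yaw 96.2 F [ 0.4 -0.2  0.8] w 49.8 j [  1.  25.   8.  -0. -73. -85.]
0.1,-0.2,-0.1,0.0576,-0.0008,0.0014,0.05
```

View pics/s16.png

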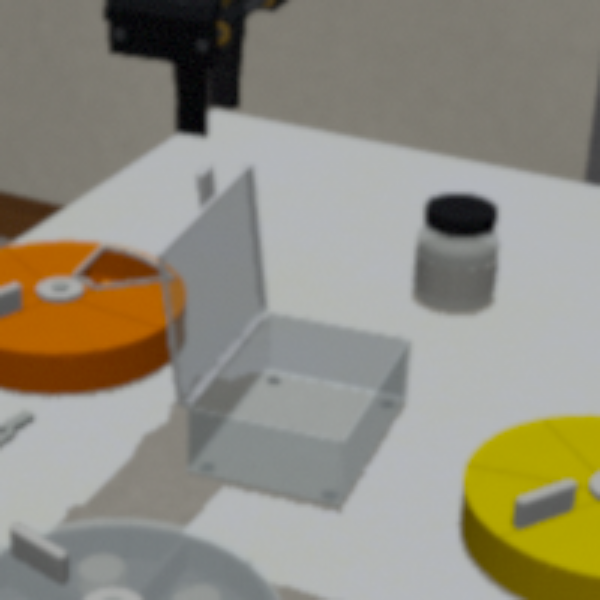

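View pics/t16.png

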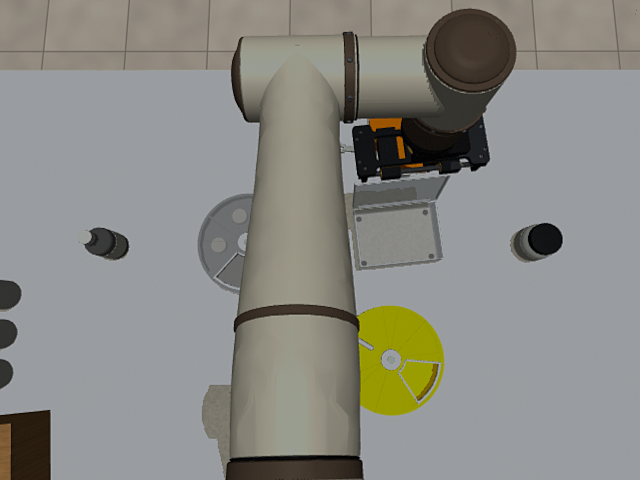

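The fingers are above the upright tab (side crop 205,185). I'll descend, grip it, and reverse the arc.

>>> move_arm:
  increments: [0, 0, 0, 0.03, -0.0008, 0.0014, 0.05, 0, 0, 0, 0.057, -0.0008, 0.0014, 0.05, 0, 0, 0, 0.057, -0.0008, 0.0014, 0.05, 0, 0, 0, 0.057, -0.0008, 0.0014, 0.05, 0, 0, 0, 0.057, -0.0008, 0.0014, 0, 0, 0, 0, 0.057, -0.0008, 0.0014, 0, 0, 0, 0, 0.057, -0.0008, 0.0014, 0, 0, 0, 0, 0.057, -0.0008, 0.0014, 0, 0, 0, 0, 0.057, -0.0008, 0.0014, 0, 0, 0, 0, 0.057, -0.0008, 0.0014, 0]

```text
time_s: 21.8
tcp_pos: [0.6431, -0.1478, 0.1955]
ee_rot: [[-0.001, -0.106, 0.994], [0.003, 0.994, 0.106], [-1.0, 0.003, -0.0]]
wrist_force: [-0.5, 4.7, 2.3]
gripper_width: 0.248
```

```bash
cat > arc.py <<'E'
from h import *
import sys
H=tub(.06,0,.0565); st=r.sense(); p=st['tcp_pos']; 
u=np.array([np.cos(TY),np.sin(TY),0]);d=p-H;v=np.array([-u[1],u[0],0])
rad=np.hypot(d@u,d[2]);a0=np.arctan2(d[2],-(d@u));print(rad,np.degrees(a0))
a1=np.radians(float(sys.argv[1]));n=12
plan([(H-u*np.cos(a)*rad+np.array([0,0,np.sin(a)*rad])+v*(d@v),96.1,0) for a in np.linspace(a0,a1,n+1)[1:]])
E
python3 arc.py 50
```

```text
0.14074800883008615 99.05814614059952
t 21.8 pos [ 0.6431 -0.1478  0.1955] yaw 96.1 F [-0.5  4.7  2.3] w 21.6 j [  1.  27.   3.  -0. -66. -85.]
-0.0,-0.0,-0.2,-0.0012,0.0000,-0.0100,0
-0.0,-0.0,-0.2,-0.0017,-0.0000,-0.0200,0
-0.0,-0.0,-0.2,-0.0015,-0.0000,-0.0300,0
-0.0,-0.0,-0.2,-0.0006,-0.0000,-0.0400,0
-0.0,-0.0,-0.2,0.0010,-0.0000,-0.0499,0
-0.0,-0.0,-0.2,0.0034,-0.0000,-0.0597,0
-0.0,-0.0,-0.2,0.0064,-0.0000,-0.0693,0
-0.0,-0.0,-0.2,0.0101,-0.0001,-0.0786,0
-0.0,-0.0,-0.2,0.0144,-0.0001,-0.0877,0
-0.0,-0.0,-0.2,0.0194,-0.0001,-0.0964,0
-0.0,-0.0,-0.2,0.0250,-0.0001,-0.1047,0
-0.0,-0.0,-0.2,0.0312,-0.0001,-0.1126,0
```

>>> move_arm:
  increments: [0, 0, 0, -0.0012, 0, -0.01, 0, 0, 0, 0, -0.0017, 0, -0.02, 0, 0, 0, 0, -0.0015, 0, -0.03, 0, 0, 0, 0, -0.0006, 0, -0.04, 0, 0, 0, 0, 0.001, 0, -0.0499, 0, 0, 0, 0, 0.0034, 0, -0.0597, 0, 0, 0, 0, 0.0064, 0, -0.0693, 0, 0, 0, 0, 0.0101, 0, -0.0786, 0, 0, 0, 0, 0.0144, 0, -0.0877, 0, 0, 0, 0, 0.0194, 0, -0.0964, 0, 0, 0, 0, 0.025, 0, -0.1047, 0, 0, 0, 0, 0.0312, 0, -0.1126, 0]

```text
time_s: 22.8
tcp_pos: [0.5311, -0.1597, 0.1648]
ee_rot: [[0.001, -0.106, 0.994], [0.003, 0.994, 0.106], [-1.0, 0.003, 0.001]]
wrist_force: [-1.3, 7.8, 4.0]
gripper_width: 0.247
```

```bash
python3 arc.py 0.7
```

```text
0.14110862529754548 50.13092950572827
t 22.8 pos [ 0.5311 -0.1597  0.1648] yaw 96.1 F [-1.3  7.8  4. ] w 21.5 j [ -0.  19. -15.  -0. -56. -84.]
-0.0,0.1,-0.2,0.0068,-0.0000,-0.0076,0
-0.0,0.1,-0.2,0.0141,-0.0000,-0.0146,0
-0.0,0.1,-0.2,0.0218,-0.0001,-0.0211,0
-0.0,0.1,-0.2,0.0301,-0.0001,-0.0270,0
-0.0,0.1,-0.2,0.0387,-0.0001,-0.0324,0
-0.0,0.1,-0.2,0.0477,-0.0001,-0.0371,0
-0.0,0.1,-0.2,0.0570,-0.0002,-0.0411,0
-0.0,0.1,-0.2,0.0666,-0.0002,-0.0444,0
-0.0,0.1,-0.2,0.0764,-0.0002,-0.0471,0
-0.0,0.1,-0.2,0.0863,-0.0003,-0.0490,0
-0.0,0.1,-0.2,0.0964,-0.0003,-0.0503,0
-0.0,0.1,-0.2,0.1065,-0.0003,-0.0508,0
```

>>> move_arm:
  increments: [0, 0, 0, 0.0068, 0, -0.0076, 0, 0, 0, 0, 0.0141, 0, -0.0146, 0, 0, 0, 0, 0.0218, 0, -0.0211, 0, 0, 0, 0, 0.0301, 0, -0.027, 0, 0, 0, 0, 0.0387, 0, -0.0324, 0, 0, 0, 0, 0.0477, 0, -0.0371, 0, 0, 0, 0, 0.057, 0, -0.0411, 0, 0, 0, 0, 0.0666, 0, -0.0444, 0, 0, 0, 0, 0.0764, 0, -0.0471, 0, 0, 0, 0, 0.0863, 0, -0.049, 0, 0, 0, 0, 0.0964, 0, -0.0503, 0, 0, 0, 0, 0.1065, 0, -0.0508, 0]

```text
time_s: 23.8
tcp_pos: [0.4794, -0.1652, 0.0571]
ee_rot: [[-0.003, -0.105, 0.994], [0.003, 0.994, 0.105], [-1.0, 0.003, -0.002]]
wrist_force: [-5.3, 9.2, 22.5]
gripper_width: 0.244
```

```bash
python3 - <<'E'
from h import *
s=r.capture("side")[:,:,::-1];cv2.imwrite("pics/s17.png",cv2.resize(s[180:280,290:410],(720,600)))
plan([])
E
```

```text
t 23.85 pos [ 0.4794 -0.1652  0.0569] yaw 96.1 F [-3.  11.   9.6] w 21.1 j [ -1.  23. -28.  -0. -39. -83.]
```

View pics/s17.png

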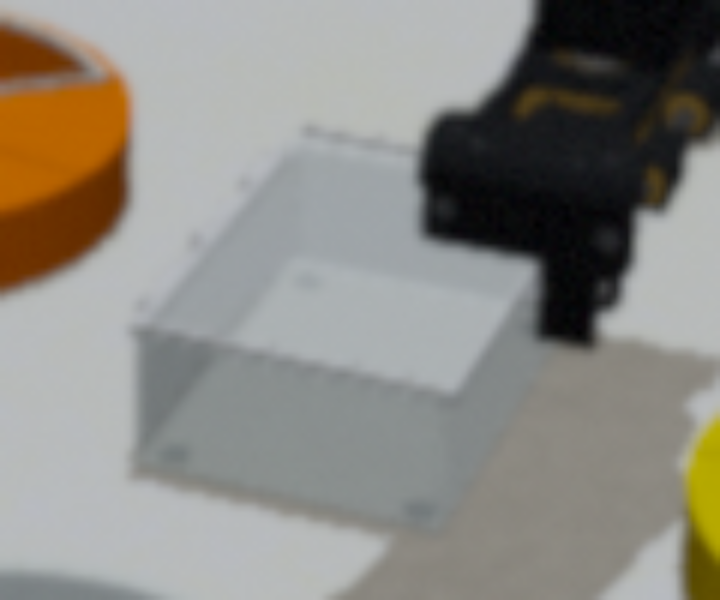

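The lid sits flat on the rim, and the wrist felt it seat with 22 N upward. Release and retreat.

>>> move_arm:
  increments: [0, 0, 0, 0, 0, 0, 0.03, 0, 0, 0, 0, 0, 0, 0.05, 0, 0, 0, 0, 0, 0, 0.05, 0, 0, 0, -0.03, 0, 0, 0.05, 0, 0, 0, -0.07, 0, -0.02, 0.05, 0, 0, 0, -0.11, -0.04, -0.02, 0.05, 0, 0, 0, -0.14, -0.08, -0.02, 0.05, 0, 0, 0, -0.14, -0.12, -0.02, 0.05, 0, 0, 0, -0.14, -0.16, -0.02, 0.05, 0, 0, 0, -0.14, -0.2, -0.02, 0.05, 0, 0, 0, -0.14, -0.24, -0.02, 0.05, 0, 0, 0, -0.14, -0.24, -0.02, 0.05]

```text
time_s: 24.85
tcp_pos: [0.4855, -0.4125, 0.1968]
ee_rot: [[-0.002, -0.102, 0.995], [-0.001, 0.995, 0.102], [-1.0, -0.001, -0.002]]
wrist_force: [0.7, 0.1, -0.4]
gripper_width: 0.575
```

```bash
python3 - <<'E'
from h import *
s=r.capture("side")[:,:,::-1];t=r.capture("top")[:,:,::-1]
cv2.imwrite("pics/s18.png",cv2.resize(s[180:380,210:410],(600,600)))
cv2.imwrite("pics/s18f.png",s)
cv2.imwrite("pics/t18.png",cv2.resize(t[180:300,190:450],(780,360),interpolation=cv2.INTER_CUBIC))
plan([])
E
```

```text
t 24.95 pos [ 0.4851 -0.4104  0.196 ] yaw 95.8 F [-0.5  0.3  0. ] w 49.8 j [-26.  25.  -1.   0. -65. -59.]
```

View pics/s18.png

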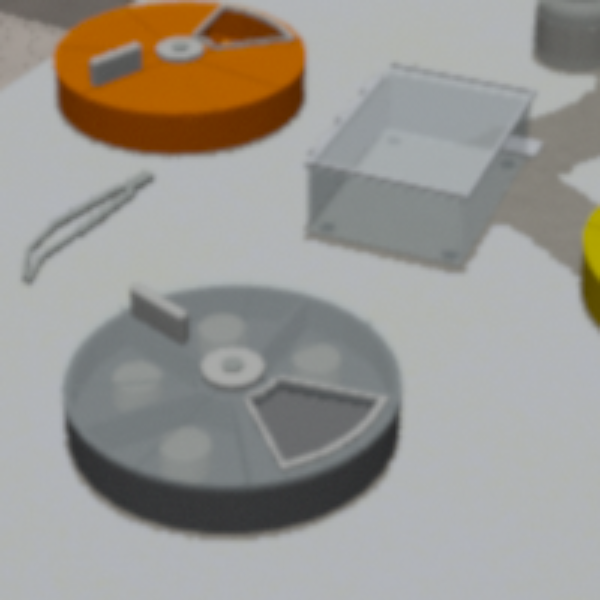

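View pics/t18.png

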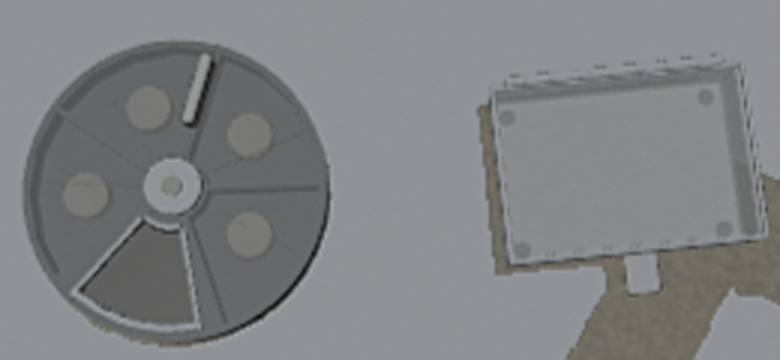

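```bash
python3 - <<'E'
from h import *
hub=at("top",cs((172,186),190,180,3,3),.044)
A=[]
for p in((74,294),(199,328),(183,229),(141,219)):
    q=at("top",cs(p,190,180,3,3),.041)-hub;a=np.degrees(np.arctan2(q[1],q[0]))%360;A.append(a);print("open",a,np.hypot(*q[:2]))
print("centre",np.mean(A))
for p in((86,195),(149,107),(250,134),(250,235)):
    q=at("top",cs(p,190,180,3,3),.029)-hub;print("blk",np.degrees(np.arctan2(q[1],q[0])),np.hypot(*q[:2]))
for p in((317,188),(225,323)):
    q=at("top",cs(p,190,180,3,3),.033)-hub;print("div",np.degrees(np.arctan2(q[1],q[0]))%360)
E
```

```text
open 138.58916492304937 0.09768789998968673
open 191.98307133653654 0.09819177842283346
open 194.99024279254127 0.030133987927156
open 136.68289250042235 0.03060909807468928
centre 165.56134288813737
blk 93.77877110281712 0.06209843332457952
blk 19.328192664860236 0.06141812154546405
blk -52.51669630057744 0.06375817320065602
blk -121.49078210507811 0.06096695141973237
div 270.1473356163664
div 201.68199263064503
```

```bash
python3 -c "
from station import r
print(r.sense()['time_s'],r.finish_job())"
```

```text
the job is handed in; nothing more can be done
24.95 None
```

The feeding block is in the organiser's empty pocket, the cover's opening stands over the blank sector, and the tub's lid is shut. I handed the job in at about 25 s, with the gripper clear of everything.

- **What I did:** I opened the lid by its tab and turned the cover by its fin until the opening stood over the empty pocket. I then lifted the block from the tub and dropped it in, and it landed flat. After that I turned the cover on to the blank sector and closed the lid by its tab.
- **Cover:** in the last top picture the opening is centred at about 165.5°, and I measured the blank sector's centre at about 165°. Its edges lie roughly 8–10° inside the sector, and all four blocks are under the cover.
- **Lid:** the tab is within about 1 pixel of where it started, and the wrist felt 22 N upward as the lid seated on the rim.
- **Bystanders:** the arm never came near the bottle, the jar or the tweezers, and they appear unmoved in the pictures.
- **Disagreements:** the side and top cameras differed by 2–3 mm and about 2°, which was within the margins. No check failed.

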